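# Set a kitchen knife in the sharpener's jaws

## Task

Set the kitchen knife up in the clamp-type sharpener. First loosen the orange clamp lever by swinging it fully to the right (towards the jaws), slide the spine stop by its black tab until its white pointer line is level with the white line on the red index clip, and lock it there by swinging the lever fully back to the left. Then take the knife by its handle and slide its blade flat, spine first, between the two steel jaws until it drags snugly and the spine meets the brass stop, without ramming it, and finish still holding the knife there by its handle, so that somebody else can tighten the thumb nuts; leave the other things on the worktop alone.

Things in the scene. Friction and masses are not known exactly. Their poses are not given: they have to be found in the camera images.
- sharpener: the sharpener, fixed to the worktop; grey base plate x -68..+112, y -52..+52 mm, top z 14. Origin on the worktop in the middle of the jaws' width. x from the jaw mouth to the tail (to the robot's left, within 0.2 rad), y towards the robot, z up. Highest: thumb nuts, z 98, radius 9, at x -28, y +-15; rod guide at the tail, z 92, x 102..110, y +-28. Scale bar at y 34..46, z up to 27
- lower_jaw: lower steel jaw, fixed; same origin and axes as the sharpener. Plate 46 mm wide (y -23..+23), flat from x -50 to -10, upper face at z 60 mm; in front of it a lip 14 mm long slopes down 28 degrees, to x -62
- upper_jaw: upper steel jaw, a fork of two 15 mm prongs (y -23..-8 and +8..+23) on two sprung posts; when closed, same origin and axes as the sharpener. Closed it leaves 1 mm above the lower jaw (underside z 61); it rises up to 8 mm, pressing down with about 4 N (0.3 N more per mm). Its lips slope up 28 degrees, 14 mm long, so that a blade at z 56..66 is led in from the mouth (-x side)
- spine_stop: carriage of the spine stop, slides only along the sharpener's x, 30 mm in all; about 1.5 N of rubbing when loose, held firm (over 20 N) when the lever is locked. Its frame is parallel to the sharpener's. It starts near the tail (+x) end and must come towards the jaw mouth
- stop_tab (a point): middle of the top of the black grip tab on the carriage: 28 mm long along x, 12 mm thick along y, top at z 93 mm, its sides free down to z 50; pinch it across y
- stop_face (a point): middle of the front face of the brass tongue (13 mm wide, z 60..66) that lies in the fork of the jaws; the knife's spine rests against it from the -x side
- stop_pointer (a point): end of the white pointer line on the side of the carriage next to the robot (+y), z 28 mm; the line runs along y
- index_line (a point): end of the white line across the red index clip (7 x 17 mm) on the scale bar, on the robot's side of the carriage; the line runs along y. The carriage stands at the mark when stop_pointer and index_line have the same x in the sharpener's frame (their ends are about 2 mm apart in y)
- clamp_lever (a joint): angle of the orange clamp lever about its upright stud at the sharpener's tail, rad: 0 locked (lever points at the robot, turned 30 degrees towards the tail, the robot's left), 1.05 fully loose (30 degrees towards the jaws, the robot's right). Counterclockwise from above loosens. Stiff: some 5 to 8 N at the grip; stays where it is left; it clamps below about 0.4
- lever_tip (a point): end of the lever, 78 mm from the stud; round orange grip 12 mm thick from 26 to 78 mm from the stud, its middle at z 44 mm, free space round it. The stud stands at x 80, y 0 mm in the sharpener's frame. Push the grip sideways with the fingertips, above the index clip (z 27)
- knife: small kitchen knife lying flat on the worktop right of the sharpener, handle towards the robot, spine to the left (within 0.3 rad), 244 mm, 130 g. Origin under its balance point, on the handle's underside. x to the spine, tip at -y. Black handle 24 wide, 20 thick (z 0..20), y -18..+86, bolster to y -28; blade 3 thick, middle z 10, spine x +14, edge x -20, y -28..-155. Grip near the origin
- knife_spine (a point): point on the blade's spine (x 14, y -60, z 10 mm in the knife's frame), which belongs in the middle of the jaws
- stone_rod: orange holder with a pale stone and a steel guide rod, 230 mm long, lying at the front left; bystander
- peeler: green peeler, 170 mm, on the glass board at the left; bystander
- scissors: red-handled scissors, 199 mm, on the glass board at the left; bystander
- mug: dotted white mug, 101 mm high, on the glass board at the left; bystander
- jam_jar: jar with a red lid, 86 mm high, at the back behind the sharpener; bystander

How it is judged:
By the outcome, as a careful person would: the job done as asked, in the order asked, and still so for the second after the job is handed in, while the arm keeps its last pose, push and grip.
It also fails if it takes over 58 s, if anything falls off the work surface, if the arm or the gripper's body presses on something with over 40 N, if the wrist force passes 120 N, or if a joint passes its speed limit or range.

## Robot

A 7-joint arm with a two-finger parallel gripper is mounted at the origin on a cart in front of the work surface, level with it; the furniture and walls round the work are solid. World frame = base frame: x ahead of the robot, y to its left, z up, the work surface at z = 0. Lengths are in mm, angles in rad, forces in N, time in s.
With the tool pointing down it reaches from about 375 to 925 mm from the base axis. Payload 3.1 kg.
Tool frame: the origin (TCP) lies on the centre line of the jaws, within the pads' length; the fingertips stand 25 mm ahead of it and the grasp point (between the pads) lies 6 mm ahead of it; z points along the fingers, x is the direction in which the jaws open and shut, and the axes are right-handed (so a half turn about z gives the same grasp; the last joint's range is limited). The gripper opens to 85 mm and grips with 20 to 120 N. Pads are 22 mm wide; open, the fingers measure 114 mm over their backs; the gripper's body (76 mm by 85 mm) begins 54 mm behind the grasp point. The pads swing forward as they close: fully open they stand 13 mm farther back than shut.
Start: joints at [1.138, 0.383, 0.044, 1.598, -0.018, 1.161, -0.05], TCP at [213.596, -613.906, 256.269] pointing down, gripper open.
Joint ranges: [-2.61, 2.61], [-0.41, 2.15], [-1.48, 1.57], [0, 2.5], [-1.57, 4.71], [0.05, 1.97], [-2.85, 2.85]. Speed limits (rad/s): [2.79, 2.79, 3.14, 3.14, 3.14, 3.14, 3.14].

## Interface

Orientations are given as a unit quaternion [w, x, y, z].
In Python, from cell import manip gives the robot as it stands.
- The arm moves only by the tool jog_arm, never from a script. Its argument "commands" is a list that holds one entry, the list of rows, each a list of 5 numbers: the opening, from 0 (shut) to 1 (fully open), then the shift along the tool's x, y, z in mm, then the turn about the tool's z in degrees. In form: [[[grip, tx, ty, tz, roll], ...]]. A call has 1 to 10 rows; each row shifts and turns the pose as measured when the row begins, along the tool's axes as they then stand; what a row does not reach is not made up. A row lasts 1/12 s, in which the tool goes at most 41.7 mm and 7.16 degrees, less where a joint would pass 70% of its speed; a pose out of reach is approached as far as the arm can. A call with a gripper value outside its range is refused whole. The fingers move at their own pace and stop on an object; "force" is the grip in N (left out, the last holds). Time passes only in rows, so rows that do not move let the fingers close. It gives the time, the measured TCP pose, the force and the opening at its end, in the units of the state.
- manip.state(): the state, without advancing time (a new reading comes with each control period).
- manip.camera(name): name is "side" or "top"; returns the picture (480x640x3 uint8, red, green, blue); there is no depth.
- manip.camera_info(name): a dict with "intrinsics" (3x3 intrinsics, pixels), "k1" (the pictures are not rectified: a ray, as slopes to the right and down, at radius r is drawn at 1 + k1 r^2 times it, then the intrinsics apply), "world_from_camera" (4x4, takes a point from camera to world coordinates). Camera axes: x right, y down, z forward; pixel columns grow to the right and rows downward; lengths in mm; the calibration is good to about 2 mm. A picture is of the moment at which its call begins. camera_info takes no time and is no camera call.
- manip.job_done(): hands the job in, once; it reports no verdict.
The state is a dict: "time": time; "q": joint angles; "joint_vel": joint speeds; "joint_efforts": joint torques, N m; "tool_pos": TCP position; "orientation": TCP orientation; "ft_force": force on the tool from outside, world axes, zero at the start; "torque": the same for the moment, N m; "gripper_width": finger opening in mm.
Only numpy, scipy, OpenCV 4.12 (cv2) and the standard library are available. Lean on these libraries where they do the work, as an engineer would, in place of code of your own. Each camera call takes 0.05 s, during which the arm holds its last target. There are 200 camera calls.

## Working session

There is one attempt and no reset: what is moved stays moved. The work goes in short steps, Python scripts to look and compute and a tool call to move; the robot and the scene stay as the last step left them, time stands still between calls to the robot, and variables do not carry over. Pictures are saved under pics/ and viewed, on a budget of 10 in all, crops included, one or two more only if the job needs it, and the job is handed in when it is done.

Besides the shell and the picture viewer there is one more tool, called by a JSON object that holds its "api" and its "payload". jog_arm: Moves the arm, as the interface text tells. Its arguments: {"type":"object","properties":{"commands":{"type":"array"},"force":{"type":"number"}},"required":["commands"]}

```bash
mkdir -p pics; ls; cat > h.py <<'E'
import numpy as np, cv2
from cell import manip
def ray(cam,px):
    i=manip.camera_info(cam); K=np.array(i["intrinsics"]); T=np.array(i["world_from_camera"])
    d=(np.array(px,float)-K[:2,2])/[K[0,0],K[1,1]]; s=d.copy()
    for _ in range(20): s=d/(1+i["k1"]*(s@s))
    return T[:3,3],T[:3,:3]@np.r_[s,1]
def on_z(cam,px,z):
    o,r=ray(cam,px); return o+r*(z-o[2])/r[2]
def proj(cam,p):
    i=manip.camera_info(cam); K=np.array(i["intrinsics"]); T=np.array(i["world_from_camera"])
    c=T[:3,:3].T@(np.array(p,float)-T[:3,3]); s=c[:2]/c[2]; s=s*(1+i["k1"]*(s@s))
    return s*[K[0,0],K[1,1]]+K[:2,2]
def snap(cam,name):
    im=cv2.cvtColor(manip.camera(cam),cv2.COLOR_RGB2BGR); cv2.imwrite(f"pics/{name}.png",im); return im
E
python3 - <<'E'
from h import *
for c in("top","side"):
    snap(c,c+"0"); i=manip.camera_info(c); print(c,np.round(i["intrinsics"],1).tolist(),i["k1"],np.round(i["world_from_camera"],3).tolist())
s=manip.state(); print(s)
E
```

```text
pics
top [[458.5, 0.0, 315.2], [0.0, 458.5, 242.2], [0.0, 0.0, 1.0]] -0.044632509379278325 [[0.022, -0.993, 0.115, 422.429], [-0.999, -0.025, -0.026, 25.637], [0.029, -0.114, -0.993, 1008.075], [0.0, 0.0, 0.0, 1.0]]
side [[433.8, 0.0, 318.9], [0.0, 433.8, 239.1], [0.0, 0.0, 1.0]] -0.03598957222924473 [[-0.88, -0.222, 0.42, 133.22], [-0.475, 0.393, -0.788, 761.934], [0.01, -0.892, -0.451, 512.887], [0.0, 0.0, 0.0, 1.0]]
{'time': 0.1, 'q': array([ 1.13821177,  0.38375426,  0.04382511,  1.59944931, -0.01787782,
        1.16121118, -0.04988414]), 'joint_vel': array([ 6.33855092e-04, -3.43531022e-03,  6.94025004e-04, -2.36594935e-03,
       -6.42959124e-04, -4.30498238e-04,  1.41841898e-05]), 'joint_efforts': array([ 2.99742664e-03, -4.34722352e+01,  1.02963332e+00, -2.50452715e+01,
        1.09559821e-02,  5.41250745e-03,  7.32798441e-06]), 'tool_pos': array([ 213.30205652, -613.14360802,  254.9968813 ]), 'orientation': array([-6.44285694e-04,  8.15068124e-01, -5.79363855e-01, -1.03010796e-03]), 'ft_force': array([-0.29918094,  0.39370799,  0.35448467]), 'torque': array([ 0.02853607,  0.02782174, -0.03607017]), 'gripper_width': 85.17301401579876}
```

View pics/top0.png

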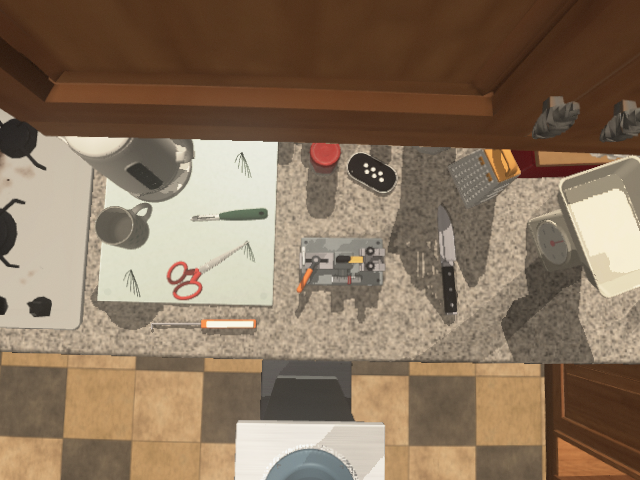

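View pics/side0.png

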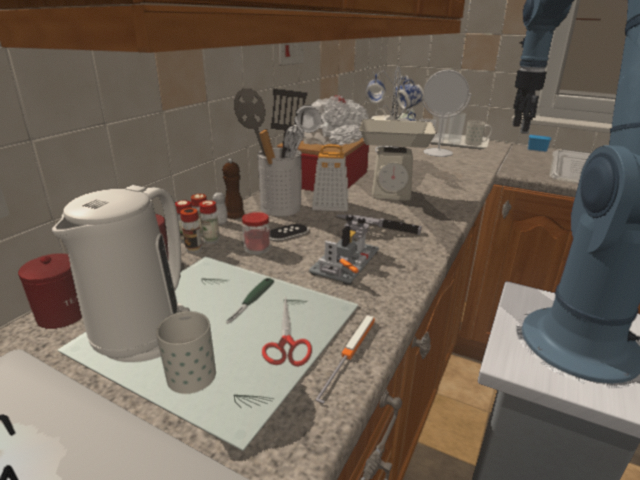

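Top view: sharpener around (342,262) with its lever at (306,278), and the knife from (440,205) to (450,310) with its spine to the left. The side view shows the sharpener near (345,250). I'll enlarge both.

```bash
python3 - <<'E'
from h import *
a=cv2.imread("pics/top0.png")[228:300,294:394]; b=cv2.imread("pics/side0.png")[208:284,305:405]
f=lambda x,s:cv2.resize(x,None,fx=s,fy=s,interpolation=cv2.INTER_CUBIC)
a=f(a,4); 
b=f(b,4); n=max(a.shape[0],b.shape[0])
p=lambda x:cv2.copyMakeBorder(x,0,n-x.shape[0],0,0,0)
k=cv2.imread("pics/top0.png")[200:320,425:470]
cv2.imwrite("pics/crop0.png",np.hstack([p(a),p(b)]))
E
```

```text
(no output)
```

View pics/crop0.png

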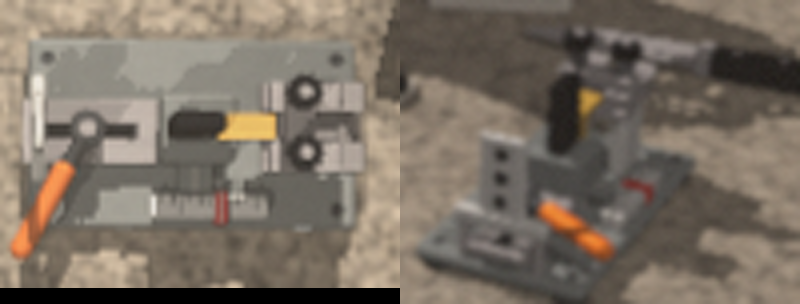

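Crop: nuts at about (370.2,250.8) and (370.2,266), stud at (316,260), tip at (299,290), red clip at (349.5,280). I'll fit the pose and enlarge the scale region.

```bash
python3 - <<'E'
from h import *
from scipy.optimize import least_squares
c=lambda u,v:(294+u/4-.4,228+v/4-.4)
M=[((-28,-15,98),c(305,91)),((-28,15,98),c(305,152)),((112,-52,14),c(31,39)),((-68,-52,14),c(356,39)),((-68,52,14),c(356,227)),((112,52,14),c(24,226))]
def W(p,q):
    x,y,t=p; e=np.array([np.sin(t),np.cos(t)]) ; # x axis ~ +Y
    ex=np.array([-np.sin(t),np.cos(t),0]); ey=np.array([-np.cos(t),-np.sin(t),0])
    return np.array([x,y,0])+q[0]*ex+q[1]*ey+np.array([0,0,q[2]])
f=lambda p:np.concatenate([proj("top",W(p,a))-b for a,b in M])
s=least_squares(f,[450,-50,0],x_scale=[10,10,.1],loss='soft_l1'); print(s.x,np.round(f(s.x).reshape(-1,2),2).tolist())
for n,q in dict(tip=(80+78*np.sin(.5236),78*np.cos(.5236),44),stud=(80,0,50),clip=(0,40,27),tab=(40,0,93)).items(): print(n,W(s.x,q).round(1),((proj("top",W(s.x,q))-[294,228])*4).round(),((proj("side",W(s.x,q))-[305,208])*4+[400,0]).round())
im=cv2.imread("pics/top0.png"); 
cv2.imwrite("pics/crop1.png",np.vstack([cv2.resize(im[252:290,304:372],None,fx=11,fy=11,interpolation=cv2.INTER_CUBIC),]))
E
```

```text
[ 4.98548677e+02 -8.03004156e+01  1.51284666e-02] [[0.15, 0.01], [0.24, -0.28], [-0.95, -0.77], [-0.22, 0.11], [0.21, 0.62], [0.29, 0.26]]
tip [429.2  37.7  44. ] [ 10. 254.] [606. 255.]
stud [ 4.973e+02 -3.000e-01  5.000e+01] [ 85. 125.] [522. 183.]
clip [458.6 -80.9  27. ] [233. 204.] [641. 176.]
tab [497.9 -40.3  93. ] [168. 119.] [555.  86.]
```

View pics/crop1.png

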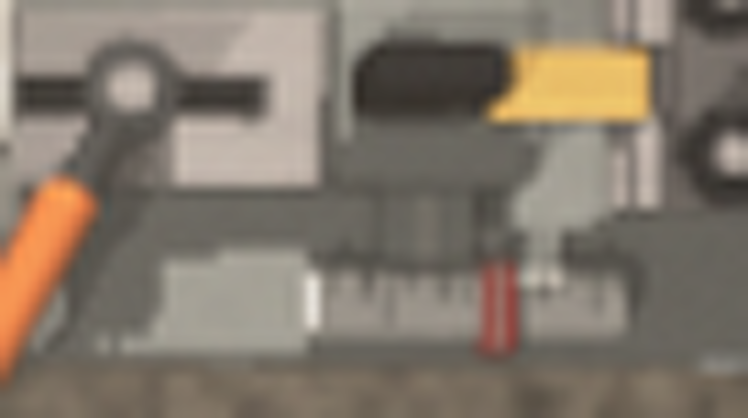

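The white line on the red clip is at crop (499,308) and the faint pointer line on the carriage arm is at crop (425,225). The tab is centred at (432,82) and the brass front is at (650,82). Next I'll get their frame coordinates, the knife pose and the first move.

```bash
cat >> h.py <<'E'
P=(498.55,-80.3,.0151)
def W(q,p=P):
    x,y,t=p; return np.array([x,y,0])+q[0]*np.array([-np.sin(t),np.cos(t),0])+q[1]*np.array([-np.cos(t),-np.sin(t),0])+np.array([0,0,q[2]])
def S(w,p=P):
    x,y,t=p; d=np.array(w)-[x,y,0]; return np.array([d@[-np.sin(t),np.cos(t),0],d@[-np.cos(t),-np.sin(t),0],d[2]])
from scipy.spatial.transform import Rotation as Ro
def go(w,ang=None):
    "tool shift to world w and roll (deg) to bring tool x to heading ang (deg)"
    s=manip.state(); R=Ro.from_quat(np.roll(s["orientation"],-1)).as_matrix(); a=np.degrees(np.arctan2(R[1,0],R[0,0]))
    r=None if ang is None else round((a-ang+180)%360-180,1)
    print("t",round(s["time"],2),"pos",np.round(s["tool_pos"],1),"S",S(s["tool_pos"]).round(1),"ang",round(a,1),"tilt",np.round(R[:2,2],3),"ft",np.round(s["ft_force"],1),"w",round(s["gripper_width"],1),"-> shift",np.round(R.T@(np.array(w)-s["tool_pos"]),1),"roll",r)
E
python3 - <<'E'
from h import *
c=lambda u,v:(304+(u+.5)/11-.5,252+(v+.5)/11-.5)
for n,(p,z) in dict(tab=((432,82),93),clip=((499,308),27),ptr=((425,235),28),brass=((650,82),66),tip=((294-304,0),44)).items(): print(n,S(on_z("top",c(*p),z)).round(1))
im=cv2.imread("pics/top0.png")
roi=im[240:320,430:465]; m=(roi.max(2)<45).astype(np.uint8)
n,l,st,ce=cv2.connectedComponentsWithStats(m)
k=1+np.argmax(st[1:,4]); print(st[k],ce[k]); ys,xs=np.where(l==k)
pts=np.array([on_z("top",(x+430,y+240),20)[:2] for x,y in zip(xs,ys)],np.float32)
print(cv2.minAreaRect(pts))
cv2.imwrite("pics/knife.png",np.hstack([cv2.resize(im[200:320,425:470],None,fx=5,fy=5,interpolation=cv2.INTER_CUBIC),cv2.resize(np.pad(m*255,((40,0),(5,5)))[...,None].repeat(3,2),None,fx=5,fy=5)]))
go(W((111,53,200)),-89.1)
E
```

```text
tab [26.1  2.5 93. ]
clip [ 7.2 41.2 27. ]
ptr [21.7 27.2 28. ]
brass [-17.3  -0.   66. ]
tip [106.8 -16.4  44. ]
[22 28  1  3  3] [22. 29.]
((485.373046875, -299.9524841308594), (5.5516138672828674e-05, 4.369387149810791), 89.39092254638672)
t 0.1 pos [ 213.3 -613.1  255. ] S [-528.5  293.3  255. ] ang -70.8 tilt [-0.001  0.002] ft [-0.3  0.4  0.4] w 85.2 -> shift [-531.4 -429.1   56.2] roll 18.3
```

View pics/knife.png

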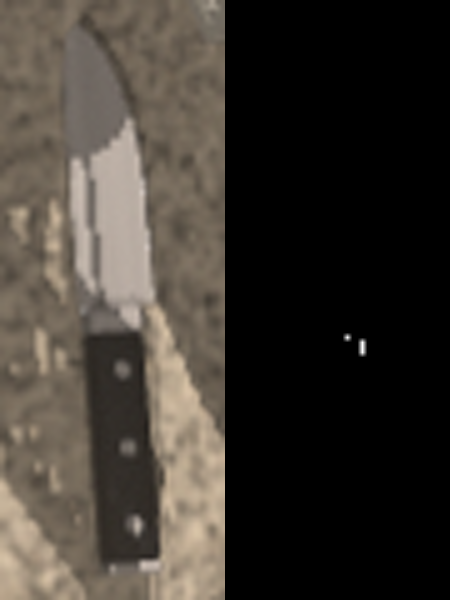

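Handle corners in the crop (5x, offset 425,200): (87,335), (142,333), (160,558), (102,562). The tip is at (80,22). I'll start moving towards the lever.

{"api": "jog_arm", "payload": {"commands": [[[0.6, -32, -26, 0, 0], [0.6, -32, -26, 0, 0], [0.6, -32, -26, 0, 0], [0.6, -32, -26, 0, 0], [0.6, -32, -26, 0, 0], [0.6, -32, -26, 0, 0], [0.6, -32, -26, 0, 0], [0.6, -32, -26, 0, 0], [0.6, -32, -26, 0, 6], [0.6, -32, -26, 0, 6]]], "force": 40}}

```text
time: 0.93
tool_pos: [349.3, -232.4, 246.6]
orientation: [0.003, 0.745, -0.667, -0.006]
ft_force: [0.3, -0.9, -1.1]
gripper_width: 51.0
```

```bash
python3 - <<'E'
from h import *
go(W((111,53,200)),-89.1)
c=lambda u,v,z:on_z("top",(425+(u+.5)/5-.5,200+(v+.5)/5-.5),z)
C=[c(87,335,20),c(142,333,20),c(160,558,20),c(102,562,20)]; print(np.round(C,1).tolist())
f=(C[0]+C[1])/2; b=(C[2]+C[3])/2; d=(f-b); L=np.hypot(*d[:2]); d/=L
print("len",L,"dir deg",np.degrees(np.arctan2(d[1],d[0])),"origin from centre+16ish:",((f+b)/2+d*34)[:2], "tip",c(80,22,10), "spine mid",c(70,160,11),c(80,290,11))
E
```

```text
t 0.93 pos [ 349.3 -232.4  246.6] S [-149.8  151.6  246.6] ang -83.8 tilt [-0.013  0.003] ft [ 0.3 -0.9 -1.1] w 51.0 -> shift [-250.2 -123.2   46.2] roll 5.3
[[490.1, -277.8, 20.0], [491.5, -302.2, 20.0], [394.2, -309.2, 20.0], [392.1, -283.7, 20.0]]
len 97.88927711576247 dir deg 3.766401887348306 origin from centre+16ish: [ 475.91758776 -291.01619046] tip [ 631.02791026 -279.12917424   10.        ] spine mid [ 568.34049403 -273.65475082   11.        ] [ 510.53879934 -277.62874537   11.        ]
```

{"api": "jog_arm", "payload": {"commands": [[[0.6, -36, -18, 6, 5], [0.6, -36, -18, 6, 0], [0.6, -36, -18, 6, 0], [0.6, -36, -18, 6, 0], [0.6, -36, -18, 6, 0], [0.6, -36, -18, 6, 0], [0.6, -30, -14, 6, 0], [0.6, 0, 0, 0, 0]]]}}

```text
time: 1.6
tool_pos: [465.0, 33.9, 203.0]
orientation: [0.001, 0.715, -0.699, -0.004]
ft_force: [0.3, 0.1, 0.2]
gripper_width: 51.4
```

```bash
python3 - <<'E'
from h import *
go(W((111,53,58)),-89.1)
E
```

```text
t 1.6 pos [465.   33.9 203. ] S [114.7  31.8 203. ] ang -88.7 tilt [-0.008  0.004] ft [0.3 0.1 0.2] w 51.4 -> shift [  4.1  20.1 145.1] roll 0.4
```

{"api": "jog_arm", "payload": {"commands": [[[0.6, 4, 20, 10, 0], [0.6, 0, 0, 30, 0], [0.6, 0, 0, 30, 0], [0.6, 0, 0, 25, 0], [0.6, 0, 0, 15, 0], [0.6, 0, 0, 0, 0]]]}}

```text
time: 2.1
tool_pos: [445.0, 32.8, 90.4]
orientation: [-0.0, 0.719, -0.695, -0.003]
ft_force: [-0.5, -0.5, -0.3]
gripper_width: 51.4
```

```bash
python3 - <<'E'
from h import *
go(W((111,53,58)),-89.1)
E
```

```text
t 2.1 pos [445.   32.8  90.4] S [113.9  51.8  90.4] ang -88.1 tilt [-0.004  0.004] ft [-0.5 -0.5 -0.3] w 51.4 -> shift [ 3.   1.1 32.4] roll 1.0
```

{"api": "jog_arm", "payload": {"commands": [[[0.6, 3, 1, 16, 1], [0.6, 0, 0, 16, 0], [0.6, 0, 0, 0, 0], [0.6, 6, 0, 0, 0], [0.6, 8, 0, 0, 0], [0.6, 8, 0, 0, 0], [0.6, 8, 0, 0, 0]]]}}

```text
time: 2.68
tool_pos: [445.2, -1.8, 61.1]
orientation: [-0.001, 0.713, -0.701, -0.003]
ft_force: [-1.3, 3.4, -0.9]
gripper_width: 51.1
```

```bash
python3 - <<'E'
from h import *
go(W((38,53,58)),-89.1)
E
```

```text
t 2.68 pos [445.2  -1.8  61.1] S [79.3 52.1 61.1] ang -89.1 tilt [-0.003  0.004] ft [-1.3  3.4 -0.9] w 51.1 -> shift [41.4  0.9  2.9] roll 0.0
```

{"api": "jog_arm", "payload": {"commands": [[[0.6, 8, 0, 2, 0], [0.6, 8, 0, 0, 0], [0.6, 8, 0, 0, 0], [0.6, 7, 0, 0, 0], [0.6, 5, 0, 0, 0], [0.6, 4, 0, 0, 0]]]}}

```text
time: 3.18
tool_pos: [445.2, -39.2, 60.1]
orientation: [-0.005, 0.714, -0.7, -0.005]
ft_force: [-0.0, 5.9, -2.4]
gripper_width: 51.1
```

```bash
python3 - <<'E'
from h import *
go(W((38,53,58)),-89.1)
E
```

```text
t 3.18 pos [445.2 -39.2  60.1] S [41.9 52.7 60.1] ang -88.9 tilt [-0.001  0.015] ft [-0.   5.9 -2.4] w 51.1 -> shift [4.  0.3 2. ] roll 0.2
```

{"api": "jog_arm", "payload": {"commands": [[[0.6, 4, 0, 0, 0], [0.6, 4, 0, 0, 0], [0.6, 4, 0, 0, 0]]]}}

```text
time: 3.43
tool_pos: [446.7, -46.7, 60.0]
orientation: [-0.009, 0.715, -0.699, -0.007]
ft_force: [0.2, 11.0, -2.2]
gripper_width: 51.2
```

```bash
python3 - <<'E'
from h import *
go(W((38,53,58)),-89.1)
E
```

```text
t 3.43 pos [446.7 -46.7  60. ] S [34.3 51.4 60. ] ang -88.7 tilt [0.004 0.023] ft [ 0.2 11.  -2.2] w 51.2 -> shift [-3.6  1.6  2.1] roll 0.4
```

{"api": "jog_arm", "payload": {"commands": [[[0.6, 5, 0, 0, 0], [0.6, 5, 0, 0, 0], [0.6, 5, 0, 0, 0]]]}}

```text
time: 3.68
tool_pos: [446.9, -47.2, 59.3]
orientation: [-0.017, 0.719, -0.695, -0.013]
ft_force: [-0.4, 12.1, -1.0]
gripper_width: 51.3
```

```bash
python3 - <<'E'
from h import *
go(W((34,53,150)),-89.1)
im=snap("top","top1")
hsv=cv2.cvtColor(im,cv2.COLOR_BGR2HSV)[265:300,290:365]; m=cv2.inRange(hsv,(5,150,120),(18,255,255)); ys,xs=np.where(m)
if len(xs):
  w=np.array([S(on_z("top",(x+290,y+265),47)) for x,y in zip(xs,ys)]); print(len(xs),w.min(0),w.max(0)); far=w[w[:,1]>w[:,1].max()-6].mean(0); c=w.mean(0); print("lever angle loosened",np.arctan2(80-c[0],c[1])+.524)
E
```

```text
t 3.68 pos [446.9 -47.2  59.3] S [33.9 51.1 59.3] ang -88.1 tilt [0.005 0.043] ft [-0.4 12.1 -1. ] w 51.3 -> shift [ -4.    1.3 -90.6] roll 1.0
39 [57.36814538 18.17586627 47.        ] [70.01531078 34.92040656 47.        ]
lever angle loosened 1.0584533316929454
```

{"api": "jog_arm", "payload": {"commands": [[[0.6, -6, 0, 0, 0], [0.6, -4, 0, 0, 0], [0.6, 0, 0, 0, 0]]]}}

```text
time: 3.98
tool_pos: [447.4, -37.9, 60.3]
orientation: [-0.018, 0.719, -0.694, -0.012]
ft_force: [-0.4, 0.3, 0.4]
gripper_width: 51.2
```

```bash
python3 - <<'E'
from h import *
go(W((26,0.5,150)),-179.1)
print(np.round(manip.state()["q"],2))
E
```

```text
t 3.98 pos [447.4 -37.9  60.3] S [43.1 50.5 60.3] ang -88.0 tilt [0.007 0.043] ft [-0.4  0.3  0.4] w 51.2 -> shift [ 14.3 -50.4 -90. ] roll 91.1
[ 0.49  0.36 -0.52  2.18  0.22  0.65 -1.71]
```

{"api": "jog_arm", "payload": {"commands": [[[0.6, 0, 0, -40, 0], [0.6, 0, 0, -40, 7], [0.6, 0, 0, -15, 7], [0.6, 0, 0, 0, 7], [0.6, 0, 0, 0, 7], [0.6, 0, 0, 0, 7], [0.6, 0, 0, 0, 7], [0.6, 0, 0, 0, 7], [0.6, 0, 0, 0, 7], [0.6, 0, 0, 0, 7]]]}}

```text
time: 4.82
tool_pos: [449.0, -60.4, 161.7]
orientation: [0.009, -0.235, 0.972, 0.014]
ft_force: [-0.1, -0.3, -0.7]
gripper_width: 51.0
```

```bash
python3 - <<'E'
from h import *
go(W((26,0.5,150)),-179.1)
print(np.round(manip.state()["q"],2))
E
```

```text
t 4.82 pos [449.  -60.4 161.7] S [ 20.7  49.2 161.7] ang -152.8 tilt [0.011 0.031] ft [-0.1 -0.3 -0.7] w 51.0 -> shift [-45.7 -17.2  12.3] roll 26.3
[ 0.47  0.15 -0.43  2.13  0.04  0.86 -2.65]
```

{"api": "jog_arm", "payload": {"commands": [[[0.6, 0, 0, 0, -7], [0.6, 0, 0, 0, -7], [0.6, 0, 0, 0, -7], [0.6, 0, 0, 0, -7], [0.6, 0, 0, 0, -7], [0.6, 0, 0, 0, -7], [0.6, 0, 0, 0, -7], [0.6, 0, 0, 0, -7], [0.6, 0, 0, 0, -7], [0.6, 0, 0, 0, -7]]]}}

```text
time: 5.65
tool_pos: [450.1, -80.5, 165.8]
orientation: [-0.011, 0.756, -0.654, 0.003]
ft_force: [0.5, -0.6, 0.4]
gripper_width: 51.2
```

{"api": "jog_arm", "payload": {"commands": [[[0.6, 0, 0, 0, -7], [0.6, 0, 0, 0, -7], [0.6, 0, 0, 0, -7], [0.6, 0, 0, 0, -7], [0.6, 0, 0, 0, -7], [0.6, 0, 0, 0, -7], [0.6, 0, 0, 0, -7], [0.6, 0, 0, 0, -7], [0.6, 0, 0, 0, -7], [0.6, 0, 0, 0, -7]]]}}

```text
time: 6.48
tool_pos: [449.9, -101.2, 169.5]
orientation: [0.002, 0.996, -0.088, 0.013]
ft_force: [-0.1, 0.0, -0.2]
gripper_width: 51.1
```

```bash
python3 - <<'E'
from h import *
go(W((26,0.5,130)),0.9)
print(np.round(manip.state()["q"],2))
E
```

```text
t 6.48 pos [ 449.9 -101.2  169.5] S [-20.1  48.9 169.5] ang -10.1 tilt [ 0.025 -0.007] ft [-0.1  0.  -0.2] w 51.1 -> shift [ 37.7 -54.6  40.3] roll -11.0
[ 0.76  0.17 -0.67  2.11  0.15  0.88 -0.17]
```

{"api": "jog_arm", "payload": {"commands": [[[0.6, 19, -27, 0, -6], [0.6, 17, -29, 0, -5], [0.6, 0, 0, 0, 0]]]}}

```text
time: 6.73
tool_pos: [492.6, -58.4, 170.5]
orientation: [0.007, 1.0, 0.007, 0.013]
ft_force: [0.8, 1.7, -0.4]
gripper_width: 51.3
```

```bash
python3 - <<'E'
from h import *
go(W((26,0.5,92)),0.9)
E
```

```text
t 6.73 pos [492.6 -58.4 170.5] S [ 22.    5.6 170.5] ang 0.8 tilt [ 0.025 -0.015] ft [ 0.8  1.7 -0.4] w 51.3 -> shift [ 3.1 -5.2 78.6] roll -0.1
```

{"api": "jog_arm", "payload": {"commands": [[[0.6, 3, -4, 20, 0], [0.6, 0, 0, 25, 0], [0.6, 0, 0, 20, 0], [0.6, 0, 0, 10, 0], [0.6, 0, 0, 0, 0]]]}}

```text
time: 7.15
tool_pos: [502.7, -63.5, 96.3]
orientation: [0.012, 1.0, 0.004, 0.017]
ft_force: [0.1, -0.4, 0.7]
gripper_width: 51.4
```

```bash
python3 - <<'E'
from h import *
go(W((26,0.5,92)),0.9)
E
```

```text
t 7.15 pos [502.7 -63.5  96.3] S [16.7 -4.4 96.3] ang 0.5 tilt [ 0.034 -0.024] ft [ 0.1 -0.4  0.7] w 51.4 -> shift [-5.1 -9.4  3.9] roll -0.4
```

{"api": "jog_arm", "payload": {"commands": [[[0.6, -3, -5, 2, 0], [0.6, -2, -4, 2, 0], [0.6, 0, 0, 0, 0]]]}}

```text
time: 7.4
tool_pos: [497.6, -56.8, 92.7]
orientation: [0.013, 1.0, 0.002, 0.017]
ft_force: [0.3, 0.5, 0.1]
gripper_width: 51.5
```

```bash
python3 - <<'E'
from h import *
go(W((26,0.5,92)),0.9)
E
```

```text
t 7.4 pos [497.6 -56.8  92.7] S [23.5  0.6 92.7] ang 0.2 tilt [ 0.035 -0.026] ft [0.3 0.5 0.1] w 51.5 -> shift [ 0.  -2.5  0.6] roll -0.7
```

Now close on the tab gently.

{"api": "jog_arm", "payload": {"commands": [[[0.3, 0, -2, 0, 0], [0.0, 0, 0, 0, 0], [0.0, 0, 0, 0, 0], [0.0, 0, 0, 0, 0], [0.0, 0, 0, 0, 0], [0.0, 0, 0, 0, 0]]], "force": 30}}

```text
time: 7.9
tool_pos: [498.5, -54.6, 95.2]
orientation: [0.014, 1.0, 0.003, 0.019]
ft_force: [1.3, -0.4, -1.9]
gripper_width: 11.7
```

```bash
python3 - <<'E'
from h import *
go(W((11.5,0.5,92)),0.9)
im=snap("top","top2")
cv2.imwrite("pics/crop2.png",cv2.resize(im[240:295,300:372],None,fx=10,fy=10,interpolation=cv2.INTER_CUBIC))
E
```

```text
t 7.9 pos [498.5 -54.6  95.2] S [25.7 -0.4 95.2] ang 0.4 tilt [ 0.039 -0.028] ft [ 1.3 -0.4 -1.9] w 11.7 -> shift [-0.9 14.1  3.6] roll -0.5
```

View pics/crop2.png

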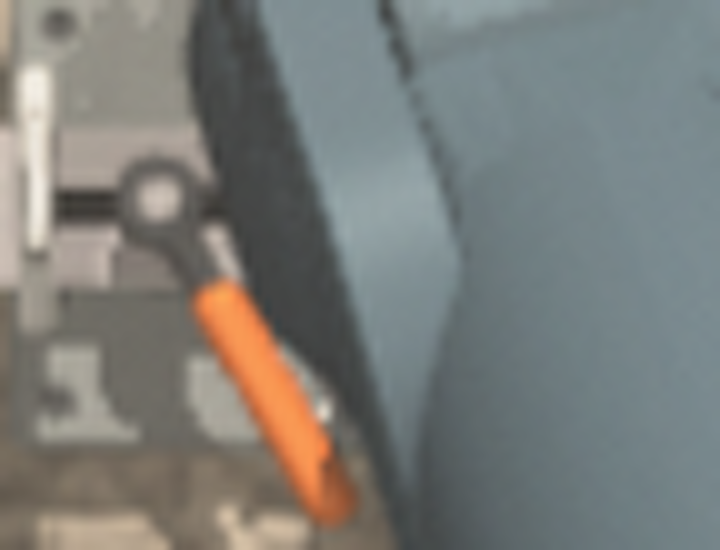

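Lever is fully to the right: its grip runs from crop (215,290) to (335,515). The tab is gripped at 11.7 mm. The gripper hides the clip, so I'll get the travel from top0 at sub-pixel level.

```bash
python3 - <<'E'
from h import *
im=cv2.imread("pics/top0.png").astype(int); g=im.sum(2)//3; r=im[...,2]-im[...,1]
print("cols",list(range(334,358)))
for y in range(268,286): print(y,g[y,334:358].tolist())
print("red")
for y in range(274,286): print(y,r[y,344:356].tolist())
E
```

```text
cols [334, 335, 336, 337, 338, 339, 340, 341, 342, 343, 344, 345, 346, 347, 348, 349, 350, 351, 352, 353, 354, 355, 356, 357]
268 [88, 95, 92, 92, 93, 96, 96, 95, 94, 95, 96, 96, 96, 92, 94, 93, 96, 109, 133, 160, 159, 158, 156, 156]
269 [93, 90, 90, 86, 85, 91, 91, 92, 95, 94, 89, 92, 90, 78, 78, 81, 102, 140, 160, 160, 159, 159, 158, 158]
270 [101, 102, 102, 97, 89, 97, 98, 100, 109, 104, 97, 98, 95, 72, 81, 87, 120, 158, 157, 158, 158, 160, 159, 159]
271 [102, 103, 101, 98, 91, 98, 99, 102, 108, 106, 96, 98, 95, 75, 81, 87, 121, 158, 157, 157, 159, 160, 159, 153]
272 [103, 102, 101, 98, 92, 99, 98, 102, 109, 106, 97, 99, 95, 81, 88, 92, 114, 141, 148, 152, 153, 141, 141, 130]
273 [101, 97, 101, 96, 91, 99, 100, 102, 109, 106, 98, 100, 98, 88, 101, 99, 91, 99, 135, 141, 141, 95, 98, 100]
274 [94, 85, 96, 92, 89, 100, 99, 103, 110, 107, 97, 100, 94, 80, 96, 90, 81, 101, 135, 140, 134, 84, 93, 92]
275 [82, 82, 81, 80, 82, 90, 90, 94, 100, 97, 92, 92, 89, 77, 83, 89, 81, 102, 136, 134, 122, 79, 80, 79]
276 [99, 108, 100, 87, 98, 93, 90, 87, 95, 91, 87, 94, 94, 92, 94, 108, 91, 129, 16
[... 938 characters left out ...]
, 95, 90, 85, 85, 87, 95, 96, 98, 99, 97, 96, 96]
285 [100, 100, 100, 100, 95, 92, 92, 97, 99, 100, 99, 98, 100, 99, 98, 96, 93, 94, 99, 103, 103, 103, 102, 99]
red
274 [3, 4, 3, 4, 4, 5, 3, 3, 2, 2, 4, 4]
275 [3, 2, 3, 8, 15, 16, 18, 2, 3, 4, 3, 5]
276 [3, 4, 6, 18, 45, 37, 50, 6, 6, 5, 6, 5]
277 [5, 6, 5, 23, 63, 43, 62, 7, 7, 7, 9, 6]
278 [5, 6, 5, 22, 65, 45, 70, 12, 5, 6, 7, 6]
279 [6, 6, 6, 22, 66, 43, 72, 14, 7, 7, 6, 7]
280 [6, 8, 7, 24, 65, 44, 72, 13, 7, 7, 8, 7]
281 [8, 7, 7, 22, 65, 45, 72, 14, 7, 7, 7, 7]
282 [6, 6, 6, 27, 66, 44, 70, 12, 6, 6, 5, 6]
283 [3, 4, 6, 33, 57, 40, 52, 6, 3, 3, 4, 3]
284 [4, 5, 5, 16, 23, 22, 16, 3, 4, 3, 4, 4]
285 [6, 8, 7, 7, 8, 8, 7, 7, 8, 8, 8, 8]
```

```bash
python3 - <<'E'
from h import *
a=S(on_z("top",(342.2,273),28)); 
for u in (348.7,348.85,348.95):
  b=S(on_z("top",(u,280),27)); print(a.round(2),b.round(2),(b-a)[0])
go(W((25.7-14.1,-.4,92)),0.9)
E
```

```text
[21.68 27.39 28.  ] [ 7.64 42.2  27.  ] -14.042694361621315
[21.68 27.39 28.  ] [ 7.32 42.2  27.  ] -14.364634488233552
[21.68 27.39 28.  ] [ 7.1 42.2 27. ] -14.579265725432725
t 7.95 pos [498.5 -54.6  95.2] S [25.7 -0.3 95.2] ang 0.4 tilt [ 0.039 -0.028] ft [ 1.1 -0.7 -1.2] w 11.3 -> shift [ 0.1 14.   3.6] roll -0.5
```

{"api": "jog_arm", "payload": {"commands": [[[0.0, 0, 4, 0, 0], [0.0, 0, 4, 0, 0], [0.0, 0, 4, 0, 0], [0.0, 0, 2, 0, 0], [0.0, 0, 0, 0, 0]]]}}

```text
time: 8.37
tool_pos: [498.7, -67.4, 95.2]
orientation: [0.012, 1.0, 0.004, 0.019]
ft_force: [0.7, 0.2, -1.8]
gripper_width: 11.8
```

```bash
python3 - <<'E'
from h import *
go(W((11.4,-.4,92)),0.9)
E
```

```text
t 8.37 pos [498.7 -67.4  95.2] S [12.9 -0.4 95.2] ang 0.5 tilt [ 0.039 -0.025] ft [ 0.7  0.2 -1.8] w 11.8 -> shift [-0.1  1.5  3.2] roll -0.4
```

{"api": "jog_arm", "payload": {"commands": [[[0.0, 0, 1.5, 0, 0], [0.0, 0, 0, 0, 0]]]}}

```text
time: 8.53
tool_pos: [498.8, -69.3, 95.2]
orientation: [0.012, 1.0, 0.004, 0.019]
ft_force: [2.0, -0.7, -2.6]
gripper_width: 11.7
```

```bash
python3 - <<'E'
from h import *
go(W((11.4,-.4,92)),0.9)
E
```

```text
t 8.53 pos [498.8 -69.3  95.2] S [11.  -0.4 95.2] ang 0.5 tilt [ 0.039 -0.025] ft [ 2.  -0.7 -2.6] w 11.7 -> shift [-0.1 -0.5  3.2] roll -0.4
```

{"api": "jog_arm", "payload": {"commands": [[[0.4, 0, 0, 0, 0], [0.4, 0, 0, 0, 0], [0.4, 0, 0, 0, 0], [0.4, 0, 0, -30, 0], [0.4, 0, 0, -40, 0], [0.4, 0, 36, -10, 0], [0.4, 0, 38, 0, 0], [0.4, 0, 38, 0, 0], [0.4, 0, 38, 0, 0], [0.4, 0, 0, 0, 0]]]}}

```text
time: 9.37
tool_pos: [499.8, -223.8, 186.9]
orientation: [0.017, 1.0, 0.007, 0.023]
ft_force: [-1.6, -1.4, 0.1]
gripper_width: 33.7
```

```bash
cat >> h.py <<'E'
def align(im):
    g=im.astype(int).sum(2)/3; r=im[...,2].astype(int)-im[...,1]
    x=np.arange(340,362); a=np.clip(r[278:283,340:362].mean(0)-9,0,None); c=(x*a).sum()/a.sum()
    return g,c
E
python3 - <<'E'
from h import *
go(W((111,53,150)),-89.1)
im=snap("top","top3"); g,c=align(im); print("clip centroid",c)
for y in range(269,284): print(y,g[y,338:360].astype(int).tolist())
cv2.imwrite("pics/crop3.png",cv2.resize(im[240:295,300:380],None,fx=9,fy=9,interpolation=cv2.INTER_CUBIC))
E
```

```text
t 9.37 pos [ 499.8 -223.8  186.9] S [-143.5    0.9  186.9] ang 0.8 tilt [ 0.046 -0.033] ft [-1.6 -1.4  0.1] w 33.7 -> shift [ -53.9 -255.4   25.9] roll 89.9
clip centroid 348.90625000000006
269 [99, 98, 98, 94, 94, 95, 93, 93, 94, 94, 96, 100, 90, 88, 90, 89, 80, 79, 84, 108, 134, 154]
270 [107, 107, 107, 107, 106, 105, 102, 96, 101, 101, 109, 116, 100, 99, 103, 102, 83, 85, 90, 127, 157, 150]
271 [101, 108, 108, 106, 107, 106, 104, 96, 101, 102, 110, 120, 101, 100, 101, 102, 84, 85, 92, 119, 142, 124]
272 [90, 100, 102, 107, 107, 106, 103, 96, 102, 103, 109, 120, 104, 99, 102, 102, 87, 91, 95, 103, 103, 104]
273 [86, 87, 97, 108, 104, 101, 98, 95, 102, 102, 109, 121, 110, 101, 102, 106, 92, 99, 103, 103, 101, 99]
274 [86, 90, 99, 98, 95, 84, 87, 93, 102, 102, 109, 122, 111, 102, 103, 106, 94, 88, 97, 97, 93, 87]
275 [103, 83, 85, 86, 85, 84, 84, 87, 93, 95, 104, 120, 102, 93, 95, 95, 84, 82, 83, 82, 82, 82]
276 [166, 132, 99, 94, 104, 101, 96, 99, 97, 93, 98, 120, 82, 84, 91, 86, 96, 92, 97, 96, 93, 97]
277 [213, 187, 129, 117, 136, 129, 112, 130, 126, 125, 106, 124, 94, 102, 123, 105, 125, 114, 132, 125, 116, 126]
278 [205, 184, 144, 137, 149, 138, 120, 141, 131, 138, 107, 122, 98, 114, 137, 120, 144, 137, 147, 142, 130, 147]
279 [199, 163, 150, 150, 151, 145, 139, 146, 138, 138, 107, 123, 95, 116, 145, 138, 149, 150, 150, 141, 130, 152]
280 [189, 115, 145, 152, 153, 151, 153, 152, 152, 141, 107, 123, 98, 117, 151, 153, 153, 152, 152, 147, 139, 155]
281 [170, 114, 124, 147, 148, 152, 151, 149, 150, 140, 108, 123, 98, 116, 149, 150, 149, 149, 149, 148, 149, 149]
282 [118, 114, 106, 123, 129, 134, 133, 131, 130, 122, 107, 124, 93, 104, 129, 130, 131, 129, 129, 129, 130, 127]
283 [86, 87, 93, 95, 104, 104, 104, 104, 100, 92, 100, 111, 87, 92, 103, 103, 104, 104, 103, 102, 104, 104]
```

View pics/crop3.png

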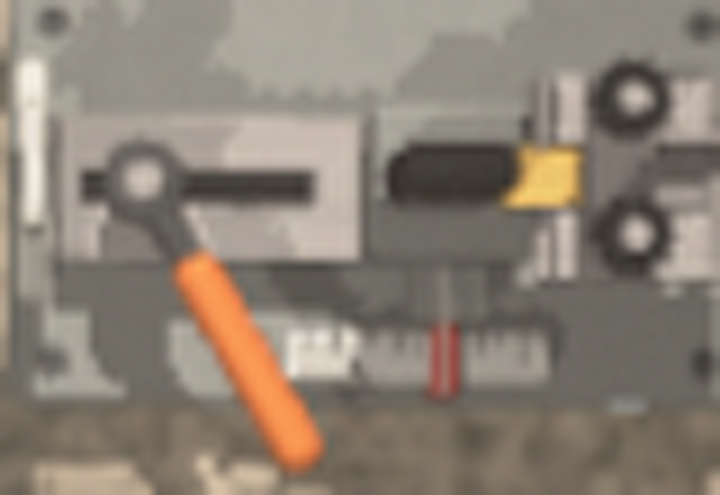

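The pointer peak (col 348.95) and the clip line (col about 348.9) line up to within about 0.4 mm. Next I'll go to the lever and lock it.

{"api": "jog_arm", "payload": {"commands": [[[0.6, -10, -38, 0, 0], [0.6, -10, -38, 0, 0], [0.6, -10, -38, 0, 0], [0.6, -10, -38, 0, 0], [0.6, -8, -25, 0, 7], [0.6, 0, 0, 0, 7], [0.6, 0, 0, 0, 7], [0.6, 0, 0, 0, 7], [0.6, 0, 0, 0, 7], [0.6, 0, 0, 0, 7]]]}}

```text
time: 10.25
tool_pos: [446.6, -29.8, 179.3]
orientation: [0.006, 0.931, -0.364, 0.029]
ft_force: [0.1, -0.7, 1.1]
gripper_width: 51.1
```

{"api": "jog_arm", "payload": {"commands": [[[0.6, 0, 0, 0, 7], [0.6, 0, 0, 0, 7], [0.6, 0, 0, 0, 7], [0.6, 0, 0, 0, 7], [0.6, 0, 0, 0, 7], [0.6, 0, 0, 0, 7], [0.6, 0, 0, 0, 0]]]}}

```text
time: 10.83
tool_pos: [443.4, -20.9, 179.1]
orientation: [-0.005, 0.733, -0.68, 0.029]
ft_force: [-0.4, -0.4, 0.3]
gripper_width: 51.0
```

```bash
python3 - <<'E'
from h import *
go(W((47,53,58)),-89.1)
print(np.round(manip.state()["q"],2))
E
```

```text
t 10.83 pos [443.4 -20.9 179.1] S [ 60.2  54.2 179.1] ang -85.8 tilt [ 0.05  -0.032] ft [-0.4 -0.4  0.3] w 51.0 -> shift [  8.9   5.3 121.4] roll 3.3
[ 0.56  0.1  -0.65  2.15  0.13  0.87 -1.66]
```

{"api": "jog_arm", "payload": {"commands": [[[0.6, 9, 3, 25, 3], [0.6, 0, 0, 30, 0], [0.6, 0, 0, 20, 0], [0.6, 0, 0, 10, 0], [0.6, 0, 0, 0, 0]]]}}

```text
time: 11.25
tool_pos: [448.0, -29.4, 94.3]
orientation: [-0.008, 0.721, -0.692, 0.033]
ft_force: [-0.4, 1.3, -0.0]
gripper_width: 51.3
```

```bash
python3 - <<'E'
from h import *
go(W((47,53,58)),-89.1)
E
```

```text
t 11.25 pos [448.  -29.4  94.3] S [51.7 49.7 94.3] ang -87.7 tilt [ 0.058 -0.034] ft [-0.4  1.3 -0. ] w 51.3 -> shift [ 3.3  5.4 36.2] roll 1.4
```

{"api": "jog_arm", "payload": {"commands": [[[0.6, 3, 6, 14, 1], [0.6, 0, 0, 14, 0], [0.6, 0, 0, 6, 0], [0.6, 0, 0, 0, 0]]]}}

```text
time: 11.58
tool_pos: [445.0, -31.5, 60.8]
orientation: [-0.009, 0.719, -0.694, 0.033]
ft_force: [-0.8, -0.1, -0.7]
gripper_width: 51.0
```

```bash
python3 - <<'E'
from h import *
go(W((122,53,58)),-89.1)
E
```

```text
t 11.58 pos [445.  -31.5  60.8] S [49.6 52.8 60.8] ang -88.0 tilt [ 0.061 -0.033] ft [-0.8 -0.1 -0.7] w 51.0 -> shift [-72.4  -1.1   0.3] roll 1.1
```

{"api": "jog_arm", "payload": {"commands": [[[0.6, -8, 0, 0, 1], [0.6, -8, 0, 0, 0], [0.6, -8, 0, 0, 0], [0.6, -8, 0, 0, 0], [0.6, -8, 0, 0, 0], [0.6, -8, 0, 0, 0], [0.6, -8, 0, 0, 0], [0.6, -6, 0, 0, 0]]]}}

```text
time: 12.25
tool_pos: [433.5, 17.4, 60.3]
orientation: [0.01, 0.711, -0.702, 0.034]
ft_force: [-1.4, -3.8, 0.5]
gripper_width: 51.2
```

```bash
python3 - <<'E'
from h import *
go(W((124,53,58)),-89.1)
E
```

```text
t 12.25 pos [433.5  17.4  60.3] S [98.7 63.6 60.3] ang -89.3 tilt [ 0.035 -0.062] ft [-1.4 -3.8  0.5] w 51.2 -> shift [-25.4 -10.5   1. ] roll -0.2
```

{"api": "jog_arm", "payload": {"commands": [[[0.6, -6, -3, 0, 0], [0.6, -6, -3, 0, 0], [0.6, -6, -3, 0, 0], [0.6, -6, -2, 0, 0]]]}}

```text
time: 12.58
tool_pos: [436.8, 35.1, 58.8]
orientation: [0.022, 0.71, -0.703, 0.034]
ft_force: [-3.2, -6.8, 5.8]
gripper_width: 51.1
```

```bash
python3 - <<'E'
from h import *
go(W((124,53,58)),-89.1)
E
```

```text
t 12.58 pos [436.8  35.1  58.8] S [116.3  60.   58.8] ang -89.5 tilt [ 0.017 -0.079] ft [-3.2 -6.8  5.8] w 51.1 -> shift [-7.8 -6.9  0.3] roll -0.4
```

{"api": "jog_arm", "payload": {"commands": [[[0.6, -5, -3, 0, 0], [0.6, -5, -3, 0, 0], [0.6, -5, 0, 0, 0]]]}}

```text
time: 12.83
tool_pos: [438.9, 43.2, 58.4]
orientation: [0.032, 0.708, -0.705, 0.035]
ft_force: [2.0, -9.6, 2.8]
gripper_width: 51.3
```

```bash
python3 - <<'E'
from h import *
go(W((128,53,58)),-89.1)
E
```

```text
t 12.83 pos [438.9  43.2  58.4] S [124.4  57.8  58.4] ang -89.8 tilt [ 0.004 -0.095] ft [ 2.  -9.6  2.8] w 51.3 -> shift [-3.6 -4.8  0.1] roll -0.7
```

{"api": "jog_arm", "payload": {"commands": [[[0.6, -5, 0, 0, 0], [0.6, -5, 0, 0, 0]]]}}

```text
time: 13.0
tool_pos: [440.2, 47.0, 58.6]
orientation: [0.036, 0.706, -0.706, 0.039]
ft_force: [1.4, -9.7, -0.5]
gripper_width: 51.2
```

```bash
cat >> h.py <<'E'
def lever(im):
    hsv=cv2.cvtColor(im,cv2.COLOR_BGR2HSV)[262:300,290:365]; m=cv2.inRange(hsv,(5,150,120),(18,255,255)); ys,xs=np.where(m)
    w=np.array([S(on_z("top",(x+290,y+262),47)) for x,y in zip(xs,ys)]); c=w.mean(0)
    print("lever",len(xs),w.max(0).round(),"centroid",c.round(1),"angle",.524+np.arctan2(80-c[0],c[1]))
E
python3 - <<'E'
from h import *
go(W((128,53,58)),-89.1)
lever(cv2.imread("pics/top0.png")); lever(cv2.imread("pics/top3.png")); lever(snap("top","top4"))
E
```

```text
t 13.0 pos [440.2  47.   58.6] S [128.2  56.4  58.6] ang -90.0 tilt [ 0.004 -0.106] ft [ 1.4 -9.7 -0.5] w 51.2 -> shift [ 0.1 -3.4  0.6] roll -0.9
lever 118 [118.  67.  47.] centroid [102.9  43.2  47. ] angle 0.036306682500128806
lever 128 [70. 66. 47.] centroid [54.7 43.3 47. ] angle 1.052300800172334
lever 53 [106.  39.  47.] centroid [96.7 29.3 47. ] angle 0.0059900301087646435
```

{"api": "jog_arm", "payload": {"commands": [[[0.6, -5, 0, 0, 0], [0.6, -5, 0, 0, 0]]]}}

```text
time: 13.22
tool_pos: [440.6, 47.6, 58.0]
orientation: [-0.043, -0.704, 0.708, -0.043]
ft_force: [1.0, -10.6, -0.0]
gripper_width: 51.1
```

```bash
python3 - <<'E'
from h import *
go(W((128,53,58)),-89.1)
E
```

```text
t 13.22 pos [440.6  47.6  58. ] S [128.7  56.   58. ] ang -90.3 tilt [-0.    -0.122] ft [  1.  -10.6  -0. ] w 51.1 -> shift [ 0.7 -3.   0.1] roll -1.2
```

The lever has stalled at its end stop, angle about 0. The pushes tilted the tool by 0.12 rad. I'll back off, then level it by pressing the open fingertips lightly on a bare patch of worktop.

{"api": "jog_arm", "payload": {"commands": [[[0.6, 6, 0, 0, 0], [0.6, 2, 0, 0, 0], [0.6, 0, 0, -35, 0], [0.6, 0, 0, -35, 0], [1.0, 20, 6, -10, 0], [1.0, 35, 10, 0, 0], [1.0, 35, 10, 0, 0], [1.0, 30, 10, 0, 0], [1.0, 0, 0, 0, 0]]]}}

```text
time: 13.97
tool_pos: [415.3, -57.8, 159.8]
orientation: [0.027, 0.713, -0.699, 0.046]
ft_force: [-1.6, 0.3, -0.0]
gripper_width: 85.3
```

```bash
python3 - <<'E'
from h import *
go([400,-100,40],-86.2)
im=snap("top","top5"); lever(im); g,c=align(im); print(c)
for y in range(270,281): print(y,g[y,344:355].astype(int).tolist())
E
```

```text
t 13.97 pos [415.3 -57.8 159.8] S [ 23.8  82.9 159.8] ang -89.0 tilt [ 0.027 -0.103] ft [-1.6  0.3 -0. ] w 85.3 -> shift [ 29.3  19.1 123. ] roll -2.8
lever 120 [120.  67.  47.] centroid [104.1  42.1  47. ] angle 0.003603723937232961
nan
270 [99, 92, 100, 97, 101, 107, 105, 98, 99, 96, 82]
271 [101, 93, 100, 99, 101, 107, 106, 99, 100, 95, 82]
272 [99, 93, 101, 101, 101, 108, 106, 97, 99, 96, 83]
273 [96, 93, 100, 101, 104, 110, 108, 98, 99, 98, 90]
274 [84, 90, 101, 99, 103, 111, 108, 98, 98, 100, 91]
275 [83, 84, 93, 93, 99, 111, 98, 93, 95, 95, 87]
276 [92, 92, 86, 87, 96, 109, 91, 93, 96, 99, 103]
277 [108, 111, 107, 110, 109, 114, 114, 115, 115, 116, 117]
278 [116, 115, 116, 116, 117, 117, 119, 118, 120, 120, 121]
279 [121, 119, 121, 122, 121, 120, 121, 121, 123, 122, 123]
280 [122, 122, 124, 122, 123, 124, 124, 124, 123, 125, 126]h.py:29: RuntimeWarning: invalid value encountered in scalar divide
  x=np.arange(340,362); a=np.clip(r[278:283,340:362].mean(0)-9,0,None); c=(x*a).sum()/a.sum()
```

{"api": "jog_arm", "payload": {"commands": [[[1.0, 15, 8, 25, -2], [1.0, 10, 8, 35, 0], [1.0, 0, 0, 35, 0], [1.0, 0, 0, 15, 0], [1.0, 0, 0, 0, 0]]]}}

```text
time: 14.43
tool_pos: [418.4, -83.6, 55.1]
orientation: [0.015, 0.729, -0.682, 0.053]
ft_force: [-0.1, 0.3, -0.1]
gripper_width: 85.7
```

```bash
python3 - <<'E'
from h import *
go([400,-100,20],-86.2)
E
```

```text
t 14.43 pos [418.4 -83.6  55.1] S [-2.1 80.2 55.1] ang -86.3 tilt [ 0.058 -0.095] ft [-0.1  0.3 -0.1] w 85.7 -> shift [11.7 21.2 35.3] roll -0.1
```

{"api": "jog_arm", "payload": {"commands": [[[1.0, 8, 18, 12, 0], [1.0, 0, 0, 12, 0], [1.0, 0, 0, 8, 0], [1.0, 0, 0, 5, 0], [1.0, 0, 0, 5, 0]]]}}

```text
time: 14.85
tool_pos: [411.7, -88.1, 15.5]
orientation: [0.009, 0.734, -0.677, 0.056]
ft_force: [-23.3, 2.6, 87.8]
gripper_width: 85.6
```

```bash
python3 - <<'E'
from h import *
go([400,-100,15],-86.2)
E
```

```text
t 14.85 pos [411.7 -88.1  15.5] S [-6.5 87.  15.5] ang -85.6 tilt [ 0.07  -0.088] ft [-23.3   2.6  87.8] w 85.6 -> shift [10.9 12.6  0.7] roll 0.6
```

Force spiked to 88 N, so z is stiff and this isn't the way to level it. I'm backing off at once.

{"api": "jog_arm", "payload": {"commands": [[[1.0, 0, 0, -4, 0], [0.0, 0, 0, -25, 0], [0.0, -10, 0, -35, 3], [0.0, -30, -8, -25, 0], [0.0, -30, -10, 0, 0], [0.0, -15, -10, 0, 0], [0.0, 0, 0, 0, 0]]]}}

```text
time: 15.43
tool_pos: [440.4, 14.2, 108.7]
orientation: [-0.0, 0.715, -0.696, 0.06]
ft_force: [0.5, 0.2, 0.5]
gripper_width: 12.5
```

```bash
python3 - <<'E'
from h import *
go(W((68,49,60)),-89.1)
print(S(on_z("top",(304+310/11-.5,252+308/11),27)))
im=snap("top","top6"); lever(im)
cv2.imwrite("pics/crop6.png",cv2.resize(im[235:315,290:390],None,fx=7,fy=7,interpolation=cv2.INTER_CUBIC))
E
```

```text
t 15.43 pos [440.4  14.2 108.7] S [ 95.4  56.8 108.7] ang -88.7 tilt [ 0.086 -0.084] ft [0.5 0.2 0.5] w 12.5 -> shift [23.1 -3.2 51.3] roll 0.4
[44.11701539 42.48232585 27.        ]h.py:33: RuntimeWarning: Mean of empty slice.
  w=np.array([S(on_z("top",(x+290,y+262),47)) for x,y in zip(xs,ys)]); c=w.mean(0)
  ret = ret.dtype.type(ret / rcount)
Traceback (most recent call last):
  File "h.py", line 34, in lever
    print("lever",len(xs),w.max(0).round(),"centroid",c.round(1),"angle",.524+np.arctan2(80-c[0],c[1]))
                          ~~~~~^^^
ValueError: zero-size array to reduction operation maximum which has no identity
```

{"api": "jog_arm", "payload": {"commands": [[[0.0, 14, -3, 0, 0], [0.0, 9, 0, 0, 0], [0.0, 0, 0, 0, 0]]]}}

```text
time: 15.73
tool_pos: [441.9, -10.1, 110.7]
orientation: [0.002, 0.717, -0.695, 0.06]
ft_force: [-0.3, -0.8, -1.2]
gripper_width: 0.1
```

```bash
python3 - <<'E'
from h import *
go(W((67,51,47)),-89.1)
E
```

```text
t 15.73 pos [441.9 -10.1 110.7] S [ 71.1  55.6 110.7] ang -88.5 tilt [ 0.083 -0.085] ft [-0.3 -0.8 -1.2] w 0.1 -> shift [-1.5  0.7 64. ] roll 0.6
```

{"api": "jog_arm", "payload": {"commands": [[[0.0, -1, 0, 20, 0], [0.0, 0, 0, 20, 0], [0.0, 0, 0, 12, 0], [0.0, 0, 0, 5, 0], [0.0, 0, 0, 0, 0]]]}}

```text
time: 16.15
tool_pos: [445.6, -18.4, 52.3]
orientation: [0.003, 0.714, -0.698, 0.06]
ft_force: [-0.1, -0.3, 0.4]
gripper_width: 0.0
```

```bash
python3 - <<'E'
from h import *
go(W((67,50,47)),-89.1)
E
```

```text
t 16.15 pos [445.6 -18.4  52.3] S [62.7 52.  52.3] ang -88.9 tilt [ 0.082 -0.088] ft [-0.1 -0.3  0.4] w 0.0 -> shift [-4.7 -1.7  5. ] roll 0.2
```

{"api": "jog_arm", "payload": {"commands": [[[0.0, 0, -3, 6, 0], [0.0, 3, 0, 0, 0], [0.0, 5, 0, 0, 0], [0.0, 5, 0, 0, 0]]]}}

```text
time: 16.48
tool_pos: [449.7, -31.2, 48.2]
orientation: [0.002, 0.714, -0.697, 0.06]
ft_force: [-1.3, 2.7, 2.4]
gripper_width: -0.1
```

```bash
python3 - <<'E'
from h import *
go(W((62,50,47)),-89.1)
E
```

```text
t 16.48 pos [449.7 -31.2  48.2] S [49.9 48.1 48.2] ang -88.8 tilt [ 0.083 -0.087] ft [-1.3  2.7  2.4] w -0.1 -> shift [-12.2   1.9  -0.1] roll 0.3
```

{"api": "jog_arm", "payload": {"commands": [[[0.0, 5, 0, 0, 0], [0.0, 5, 0, 0, 0], [0.0, 5, 0, 0, 0]]]}}

```text
time: 16.73
tool_pos: [451.3, -48.2, 51.1]
orientation: [0.002, 0.714, -0.697, 0.062]
ft_force: [-0.1, -0.2, 0.4]
gripper_width: 0.2
```

```bash
python3 - <<'E'
from h import *
go(W((62,50,47)),-89.1)
E
```

```text
t 16.73 pos [451.3 -48.2  51.1] S [32.8 46.8 51.1] ang -88.8 tilt [ 0.086 -0.088] ft [-0.1 -0.2  0.4] w 0.2 -> shift [-29.4   3.2   1.2] roll 0.3
```

{"api": "jog_arm", "payload": {"commands": [[[0.0, 0, 0, -4, 0], [0.0, -15, 3, 0, 0], [0.0, -13, 3, 0, 0], [0.0, 0, 0, 0, 0], [0.0, 0, 0, 7, 0], [0.0, 0, 0, 5, 0], [0.0, 0, 0, 0, 0]]]}}

```text
time: 17.32
tool_pos: [447.1, -26.7, 42.0]
orientation: [0.002, 0.711, -0.7, 0.064]
ft_force: [0.3, -0.3, 0.5]
gripper_width: -0.0
```

```bash
python3 - <<'E'
from h import *
go(W((54,52,43)),-89.1)
E
```

```text
t 17.32 pos [447.1 -26.7  42. ] S [54.4 50.6 42. ] ang -89.4 tilt [ 0.089 -0.092] ft [ 0.3 -0.3  0.5] w -0.0 -> shift [ 0.5  1.3 -1.1] roll -0.3
```

{"api": "jog_arm", "payload": {"commands": [[[0.0, 4, 0, 0, 0], [0.0, 4, 0, 0, 0], [0.0, 4, 0, 0, 0]]]}}

```text
time: 17.57
tool_pos: [447.2, -28.9, 42.0]
orientation: [-0.004, 0.713, -0.698, 0.06]
ft_force: [-3.2, 8.6, 3.2]
gripper_width: 0.1
```

```bash
python3 - <<'E'
from h import *
go(W((54,52,43)),-89.1)
E
```

```text
t 17.57 pos [447.2 -28.9  42. ] S [52.2 50.5 42. ] ang -89.0 tilt [ 0.091 -0.077] ft [-3.2  8.6  3.2] w 0.1 -> shift [-1.8  1.3 -1.3] roll 0.1
```

{"api": "jog_arm", "payload": {"commands": [[[0.0, 6, 0, 0, 0], [0.0, 6, 0, 0, 0], [0.0, 6, 0, 0, 0], [0.0, 6, 0, 0, 0]]]}}

```text
time: 17.9
tool_pos: [447.0, -29.9, 42.2]
orientation: [-0.017, 0.72, -0.692, 0.051]
ft_force: [-1.9, 11.8, 2.8]
gripper_width: -0.1
```

```bash
python3 - <<'E'
from h import *
go(W((54,52,43)),-89.1)
E
```

```text
t 17.9 pos [447.  -29.9  42.2] S [51.2 50.8 42.2] ang -87.8 tilt [ 0.096 -0.045] ft [-1.9 11.8  2.8] w -0.1 -> shift [-2.8  1.1 -1. ] roll 1.3
```

{"api": "jog_arm", "payload": {"commands": [[[0.0, 6, 0, 0, 1], [0.0, 6, 0, 0, 0], [0.0, 6, 0, 0, 0], [0.0, 6, 0, 0, 1], [0.0, 6, 0, 0, 0], [0.0, 6, 0, 0, 0]]]}}

```text
time: 18.4
tool_pos: [446.9, -30.8, 42.4]
orientation: [-0.035, 0.719, -0.694, 0.037]
ft_force: [-4.0, 12.3, 4.5]
gripper_width: 0.4
```

```bash
python3 - <<'E'
from h import *
go(W((54,52,43)),-89.1)
E
```

```text
t 18.4 pos [446.9 -30.8  42.4] S [50.3 50.9 42.4] ang -88.0 tilt [0.102 0.   ] ft [-4.  12.3  4.5] w 0.4 -> shift [-3.7  1.  -0.7] roll 1.1
```

{"api": "jog_arm", "payload": {"commands": [[[0.0, 6, 0, 0, 1], [0.0, 6, 0, 0, 0], [0.0, 6, 0, 0, 0], [0.0, -8, 0, 0, 0], [0.0, 0, 0, -35, 0], [0.0, 0, 0, -40, 0], [0.6, 0, 0, -40, 0], [1.0, 38, 0, -10, 0], [1.0, 40, 0, 0, 0], [1.0, 40, 0, 0, 0]]]}}

```text
time: 19.23
tool_pos: [438.5, -135.5, 167.3]
orientation: [-0.043, 0.727, -0.685, 0.025]
ft_force: [1.7, 0.5, 0.5]
gripper_width: 48.4
```

{"api": "jog_arm", "payload": {"commands": [[[1.0, 40, -2, 0, 0], [1.0, 40, -2, 0, 0], [1.0, 30, -2, 0, 0], [1.0, 0, 0, 0, 0]]]}}

```text
time: 19.57
tool_pos: [449.2, -263.5, 168.1]
orientation: [-0.04, 0.722, -0.69, 0.03]
ft_force: [1.0, -0.4, -0.4]
gripper_width: 85.2
```

```bash
python3 - <<'E'
from h import *
go([472,-290.5,60],-86.2)
im=snap("top","top7"); lever(im); g,c=align(im); print(c)
for y in range(270,281): print(y,g[y,344:355].astype(int).tolist())
a=cv2.resize(im[240:300,294:400],None,fx=6,fy=6,interpolation=cv2.INTER_CUBIC)
cv2.imwrite("pics/crop7.png",a)
E
```

```text
t 19.57 pos [ 449.2 -263.5  168.1] S [-182.4   52.2  168.1] ang -87.4 tilt [0.099 0.016] ft [ 1.  -0.4 -0.4] w 85.2 -> shift [ 29.2 -10.8 109.4] roll -1.2
lever 121 [120.  67.  47.] centroid [104.2  42.4  47. ] angle 0.005837467613532765
348.90582959641256
270 [102, 95, 101, 100, 102, 109, 107, 99, 103, 99, 85]
271 [103, 95, 101, 103, 102, 109, 108, 100, 100, 98, 83]
272 [102, 95, 104, 102, 104, 111, 109, 101, 102, 96, 85]
273 [99, 94, 102, 102, 105, 113, 110, 100, 100, 99, 92]
274 [85, 93, 103, 102, 105, 113, 110, 100, 101, 102, 92]
275 [85, 86, 95, 95, 101, 111, 101, 94, 93, 92, 82]
276 [95, 99, 97, 93, 95, 113, 81, 86, 92, 87, 94]
277 [112, 130, 126, 125, 104, 123, 94, 103, 122, 105, 125]
278 [121, 142, 128, 138, 107, 124, 96, 115, 137, 120, 143]
279 [139, 146, 138, 138, 107, 123, 97, 115, 145, 137, 149]
280 [152, 152, 151, 140, 106, 123, 97, 116, 151, 152, 151]
```

View pics/crop7.png

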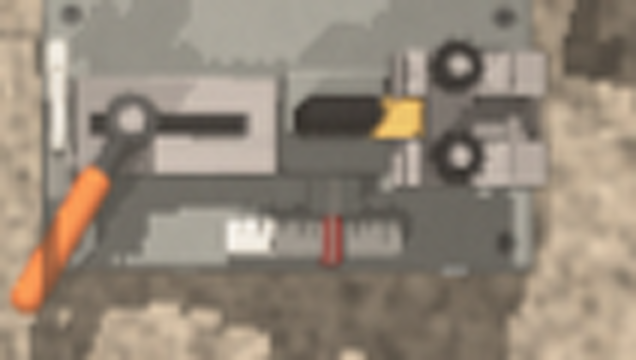

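Lever is locked at crop (60,240), and the clip has not moved. I need to check whether the carriage shifted during locking, using the tab edges and the arm edges.

```bash
python3 - <<'E'
from h import *
for n in("top0","top3","top5","top7"):
    g=cv2.cvtColor(cv2.imread(f"pics/{n}.png"),cv2.COLOR_BGR2GRAY).astype(int)
    b=cv2.imread(f"pics/{n}.png").astype(int); yl=(b[...,2]-b[...,0])
    print(n,"tab",g[259,332:350].tolist(),"tab/brass",yl[259,346:368].tolist()); print("  arm",g[272,336:358].tolist())
a=S(on_z("top",(349.24,273),28)); b=S(on_z("top",(348.85,280),27)); print(a,b)
E
```

```text
top0 tab [176, 142, 118, 134, 54, 55, 58, 60, 60, 59, 59, 58, 59, 59, 58, 59, 58, 58] tab/brass [10, 9, 9, 13, 58, 117, 128, 127, 129, 129, 129, 128, 129, 129, 128, 128, 118, 25, 13, 14, 15, 14]
  arm [103, 99, 94, 101, 100, 104, 111, 108, 99, 102, 98, 82, 90, 93, 116, 143, 151, 155, 155, 143, 143, 133]
top3 tab [84, 83, 108, 165, 192, 192, 191, 171, 105, 115, 112, 56, 55, 59, 62, 62, 61, 62] tab/brass [10, 10, 9, 9, 11, 11, 10, 10, 10, 9, 10, 50, 111, 129, 129, 129, 129, 125, 62, 15, 15, 15]
  arm [86, 87, 92, 101, 104, 109, 108, 108, 105, 97, 104, 105, 111, 122, 106, 101, 104, 105, 89, 93, 97, 105]
top5 tab [82, 81, 93, 143, 187, 188, 188, 170, 100, 122, 137, 52, 52, 53, 55, 56, 57, 56] tab/brass [8, 7, 7, 6, 6, 8, 6, 6, 6, 7, 6, 37, 98, 126, 116, 115, 116, 103, 41, 12, 11, 10]
  arm [105, 105, 105, 106, 106, 109, 107, 106, 101, 95, 103, 102, 103, 109, 108, 99, 101, 98, 85, 90, 95, 104]
top7 tab [84, 83, 94, 145, 191, 191, 191, 171, 103, 123, 139, 55, 56, 60, 63, 62, 62, 61] tab/brass [10, 10, 9, 10, 9, 10, 10, 9, 10, 10, 9, 39, 101, 128, 129, 128, 128, 125, 63, 14, 16, 14]
  arm [106, 107, 106, 106, 108, 110, 109, 108, 104, 96, 106, 103, 106, 113, 111, 103, 104, 98, 87, 93, 97, 104]
[ 6.5726575  27.27065142 28.        ] [ 7.31957575 42.19941024 27.        ]
```

The lever is locked and the pointer is within roughly 0.5 mm of the index. Now the knife.

{"api": "jog_arm", "payload": {"commands": [[[1.0, 15, -6, 25, -1], [1.0, 12, -5, 35, 0], [1.0, 0, 0, 30, 0], [1.0, 0, 0, 10, 0], [1.0, 0, 0, 0, 0]]]}}

```text
time: 20.03
tool_pos: [472.7, -286.4, 67.9]
orientation: [-0.039, 0.728, -0.684, 0.031]
ft_force: [-0.2, -0.3, 0.5]
gripper_width: 85.7
```

```bash
python3 - <<'E'
from h import *
go([472,-290.5,29],-86.2)
E
```

```text
t 20.03 pos [ 472.7 -286.4   67.9] S [-205.6   29.    67.9] ang -86.4 tilt [0.1   0.015] ft [-0.2 -0.3  0.5] w 85.7 -> shift [ 4.4  4.8 38.6] roll -0.2
```

{"api": "jog_arm", "payload": {"commands": [[[1.0, 4, 5, 14, 0], [1.0, 0, 0, 14, 0], [1.0, 0, 0, 8, 0], [1.0, 0, 0, 0, 0]]]}}

```text
time: 20.37
tool_pos: [473.0, -286.3, 32.8]
orientation: [-0.04, 0.73, -0.682, 0.031]
ft_force: [-0.3, 1.0, 0.3]
gripper_width: 85.5
```

```bash
python3 - <<'E'
from h import *
go([472,-290.5,29],-86.2)
E
```

```text
t 20.37 pos [ 473.  -286.3   32.8] S [-205.6   28.7   32.8] ang -86.1 tilt [0.1   0.015] ft [-0.3  1.   0.3] w 85.5 -> shift [4.1 1.6 3.7] roll 0.1
```

{"api": "jog_arm", "payload": {"commands": [[[1.0, 4, 1, 3, 0], [0.5, 0, 0, 0, 0], [0.2, 0, 0, 0, 0], [0.1, 0, 0, 0, 0], [0.1, 0, 0, 0, 0], [0.1, 0, 0, 0, 0], [0.1, 0, 0, 0, 0], [0.1, 0, 0, 0, 0]]], "force": 80}}

```text
time: 21.03
tool_pos: [475.9, -291.4, 34.4]
orientation: [-0.04, 0.73, -0.681, 0.035]
ft_force: [-0.2, 0.0, -1.4]
gripper_width: 21.5
```

```bash
python3 - <<'E'
from h import *
go([472,-290.5,29],-86.2)
E
```

```text
t 21.03 pos [ 475.9 -291.4   34.4] S [-210.7   25.8   34.4] ang -86.0 tilt [0.107 0.011] ft [-0.2  0.  -1.4] w 21.5 -> shift [-1.1  4.4  5. ] roll 0.2
```

Gripping a bit high and narrow (21.5 mm), so I'll regrip deeper.

{"api": "jog_arm", "payload": {"commands": [[[0.55, 0, 0, 0, 0], [0.55, 0, 0, 0, 0], [0.55, -1, 4, 4, 0], [0.55, 0, 0, 2, 0], [0.5, 0, 0, 0, 0]]]}}

```text
time: 21.45
tool_pos: [472.3, -290.5, 27.5]
orientation: [-0.041, 0.73, -0.681, 0.036]
ft_force: [0.2, 0.3, 0.0]
gripper_width: 42.5
```

```bash
python3 - <<'E'
from h import *
go([473,-290.5,29],-86.2)
im=snap("top","top8")
k=cv2.resize(im[195:325,420:475],None,fx=4.5,fy=4.5,interpolation=cv2.INTER_CUBIC); 
im=snap("side","side8"); k2=cv2.resize(im[180:260,350:450],(500,400),interpolation=cv2.INTER_CUBIC)
n=k.shape[0]; cv2.imwrite("pics/crop8.png",np.hstack([k,cv2.copyMakeBorder(k2,0,n-400,0,0,0)]))
E
```

```text
t 21.45 pos [ 472.3 -290.5   27.5] S [-209.8   29.4   27.5] ang -86.0 tilt [0.107 0.011] ft [0.2 0.3 0. ] w 42.5 -> shift [ 0.  -0.8 -1.4] roll 0.2
```

View pics/crop8.png

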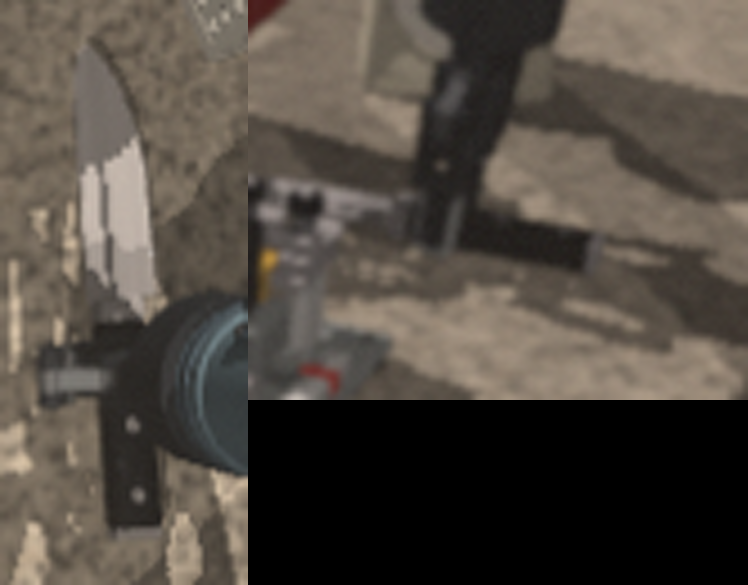

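The fingers straddle the front of the handle (crop y about 370). Close now.

{"api": "jog_arm", "payload": {"commands": [[[0.2, 0, 0, -1, 0], [0.1, 0, 0, 0, 0], [0.1, 0, 0, 0, 0], [0.1, 0, 0, 0, 0], [0.1, 0, 0, 0, 0]]], "force": 90}}

```text
time: 21.97
tool_pos: [471.9, -290.6, 29.0]
orientation: [-0.04, 0.73, -0.681, 0.035]
ft_force: [0.2, -0.5, -0.4]
gripper_width: 22.1
```

```bash
python3 - <<'E'
from h import *
go([473,-290.5,80],-86.2)
E
```

```text
t 21.97 pos [ 471.9 -290.6   29. ] S [-209.9   29.9   29. ] ang -86.0 tilt [0.106 0.011] ft [ 0.2 -0.5 -0.4] w 22.1 -> shift [ -0.2  -6.6 -50.6] roll 0.2
```

{"api": "jog_arm", "payload": {"commands": [[[0.1, 0, -1, -10, 0], [0.1, 0, -2, -18, 1], [0.1, 0, -2, -16, 1], [0.1, 0, -1, -8, 1], [0.1, 0, 0, 0, 0], [0.1, 0, 0, 0, 0]]]}}

```text
time: 22.47
tool_pos: [470.4, -289.5, 83.4]
orientation: [-0.041, 0.711, -0.701, 0.032]
ft_force: [-0.7, -0.7, -1.3]
gripper_width: 21.6
```

```bash
python3 - <<'E'
from h import *
go(W((-95,64,82)),-89.0)
E
```

```text
t 22.47 pos [ 470.4 -289.5   83.4] S [-208.8   31.3   83.4] ang -89.1 tilt [0.102 0.014] ft [-0.7 -0.7 -1.3] w 21.6 -> shift [-113.8   32.7   -0.6] roll -0.1
```

{"api": "jog_arm", "payload": {"commands": [[[0.1, -22, 8, 0, 0], [0.1, -25, 9, 0, 0], [0.1, -25, 9, 0, 0], [0.1, -20, 4, 0, 0], [0.1, -8, 0, 0, 0], [0.1, 0, 0, 0, 0]]]}}

```text
time: 22.97
tool_pos: [436.2, -188.7, 78.7]
orientation: [-0.04, 0.71, -0.702, 0.031]
ft_force: [-0.9, -0.4, -2.2]
gripper_width: 21.8
```

```bash
python3 - <<'E'
from h import *
go(W((-95,64,81.5)),-89.0)
im=snap("top","top9")
k=cv2.resize(im[195:315,330:430],None,fx=4.5,fy=4.5,interpolation=cv2.INTER_CUBIC); 
im=snap("side","side9"); k2=cv2.resize(im[190:270,330:400],(350,400),interpolation=cv2.INTER_CUBIC)
n=k.shape[0]; cv2.imwrite("pics/crop9.png",np.hstack([k,cv2.copyMakeBorder(k2,0,n-400,0,0,0)]))
E
```

```text
t 22.97 pos [ 436.2 -188.7   78.7] S [-107.5   64.    78.7] ang -89.3 tilt [0.1   0.013] ft [-0.9 -0.4 -2.2] w 21.8 -> shift [-12.5  -0.2  -2.7] roll -0.3
```

View pics/crop9.png

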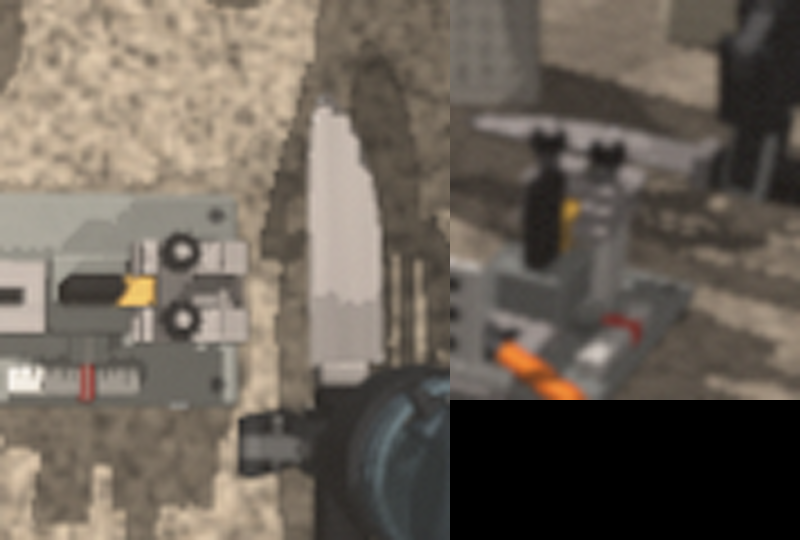

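The knife is held level-looking, with its spine at top crop u≈312. The tip is at (322,100) in the top part and (28,122) in the side part. I'll measure the spine and the tip height.

```bash
python3 - <<'E'
from h import *
g=cv2.cvtColor(cv2.imread("pics/top9.png"),cv2.COLOR_BGR2GRAY).astype(int)
for y in (230,240,250,259,268): 
    r=g[y,392:422]; print(y,r.tolist())
def tri(a,b):
    o1,r1=ray("top",a); o2,r2=ray("side",b); A=np.c_[r1,-r2]; t=np.linalg.lstsq(A,o2-o1,rcond=None)[0]; p,q=o1+r1*t[0],o2+r2*t[1]; return (p+q)/2,np.linalg.norm(p-q)
p,e=tri((330+322/4.5-.4,195+101/4.5-.4),(330+27/5-.4,190+122/5-.4)); print("tip",p,S(p),e)
E
```

```text
230 [90, 95, 101, 99, 87, 80, 125, 177, 190, 191, 186, 183, 184, 185, 187, 188, 187, 161, 106, 89, 80, 83, 89, 91, 89, 85, 82, 83, 85, 81]
240 [83, 86, 100, 100, 107, 113, 146, 188, 190, 191, 187, 183, 183, 184, 186, 186, 188, 186, 185, 186, 185, 149, 82, 85, 87, 80, 74, 75, 80, 82]
250 [86, 81, 77, 76, 79, 95, 129, 167, 189, 189, 187, 182, 182, 181, 184, 183, 185, 184, 183, 182, 184, 185, 146, 75, 85, 83, 79, 76, 79, 81]
259 [97, 92, 100, 106, 110, 115, 133, 170, 185, 187, 180, 171, 177, 180, 180, 181, 184, 183, 182, 181, 183, 180, 140, 79, 71, 108, 110, 78, 69, 69]
268 [111, 109, 110, 110, 108, 108, 124, 148, 158, 158, 156, 157, 154, 154, 153, 153, 154, 156, 155, 152, 153, 157, 139, 100, 81, 125, 121, 80, 83, 88]
tip [ 589.37096745 -179.83880128   58.64722369] [-100.89879807  -89.30763482   58.64722369] 1.9970756001070973
```

{"api": "jog_arm", "payload": {"commands": [[[0.1, -8, 0, -2, 0], [0.1, -8, 0, -1, 0], [0.1, -6, 0, -0.5, 0], [0.1, 0, 0, 0, 0]]]}}

```text
time: 23.4
tool_pos: [438.5, -172.0, 83.5]
orientation: [-0.04, 0.707, -0.706, 0.034]
ft_force: [0.0, -0.1, -2.8]
gripper_width: 21.8
```

```bash
python3 - <<'E'
from h import *
go(W((-80,64,81)),-89.0)
for v in (230,250,259): print(v,S(on_z("top",(398.35,v),59.5)))
E
```

```text
t 23.4 pos [ 438.5 -172.    83.5] S [-90.8  61.4  83.5] ang -89.9 tilt [0.104 0.01 ] ft [ 0.  -0.1 -2.8] w 21.8 -> shift [-10.8   3.    2.3] roll -0.9
230 [-93.96655455 -62.38967358  59.5       ]
250 [-93.38493861 -20.11268041  59.5       ]
259 [-93.13484466  -1.22536969  59.5       ]
```

{"api": "jog_arm", "payload": {"commands": [[[0.1, -6, 2, 2, -1.4], [0.1, -6, 1, 0, 0], [0.1, 0, 0, 0, 0]]]}}

```text
time: 23.65
tool_pos: [436.2, -159.6, 81.5]
orientation: [-0.04, 0.716, -0.696, 0.035]
ft_force: [0.4, 0.2, -1.0]
gripper_width: 22.0
```

```bash
python3 - <<'E'
from h import *
go(W((-70,64,81)),-88.5)
E
```

```text
t 23.65 pos [ 436.2 -159.6   81.5] S [-78.3  63.5  81.5] ang -88.4 tilt [0.106 0.009] ft [ 0.4  0.2 -1. ] w 22.0 -> shift [-8.3  0.4  0.5] roll 0.1
```

{"api": "jog_arm", "payload": {"commands": [[[0.1, -6, 0, 0, 0], [0.1, -6, 0, 0, 0], [0.1, -6, 0, 0, 0]]]}}

```text
time: 23.9
tool_pos: [434.6, -145.0, 81.2]
orientation: [-0.038, 0.714, -0.699, 0.036]
ft_force: [0.6, -7.2, -6.1]
gripper_width: 21.7
```

```bash
python3 - <<'E'
from h import *
go(W((-50,64,80.7)),-88.5)
E
```

```text
t 23.9 pos [ 434.6 -145.    81.2] S [-63.7  64.9  81.2] ang -88.8 tilt [0.105 0.004] ft [ 0.6 -7.2 -6.1] w 21.7 -> shift [-13.7  -1.    0.6] roll -0.3
```

{"api": "jog_arm", "payload": {"commands": [[[0.1, -6, 0, 0, -0.3], [0.1, -6, -1, 0, 0]]]}}

```text
time: 24.07
tool_pos: [433.8, -134.5, 80.8]
orientation: [-0.037, 0.714, -0.698, 0.036]
ft_force: [-0.9, -4.1, -3.2]
gripper_width: 21.8
```

```bash
python3 - <<'E'
from h import *
go(W((-46,64,80.7)),-88.5)
E
```

```text
t 24.07 pos [ 433.8 -134.5   80.8] S [-53.2  65.5  80.8] ang -88.7 tilt [0.103 0.002] ft [-0.9 -4.1 -3.2] w 21.8 -> shift [-7.2 -1.6  0.2] roll -0.2
```

{"api": "jog_arm", "payload": {"commands": [[[0.1, -3.5, -1, 0, 0], [0.1, -2, 0, 0, 0]]]}}

```text
time: 24.23
tool_pos: [434.4, -129.1, 80.9]
orientation: [-0.036, 0.713, -0.699, 0.036]
ft_force: [-0.1, -3.7, -2.6]
gripper_width: 21.6
```

```bash
python3 - <<'E'
from h import *
go(W((-46,64,80.5)),-88.5)
E
```

```text
t 24.23 pos [ 434.4 -129.1   80.9] S [-47.8  64.9  80.9] ang -88.8 tilt [0.103 0.001] ft [-0.1 -3.7 -2.6] w 21.6 -> shift [-1.8 -0.9  0.5] roll -0.3
```

{"api": "jog_arm", "payload": {"commands": [[[0.1, -1.5, 0, 0, -0.3]]]}}

```text
time: 24.32
tool_pos: [434.4, -127.6, 81.0]
orientation: [-0.036, 0.715, -0.697, 0.037]
ft_force: [0.2, -4.1, -3.5]
gripper_width: 21.7
```

{"api": "jog_arm", "payload": {"commands": [[[0.1, -1, 0, 0, 0]]]}}

```text
time: 24.4
tool_pos: [434.3, -127.2, 81.0]
orientation: [-0.036, 0.715, -0.697, 0.037]
ft_force: [-0.3, -6.6, -4.5]
gripper_width: 21.6
```

```bash
python3 - <<'E'
from h import *
go(W((-46,64,80.5)),-88.5)
E
```

```text
t 24.4 pos [ 434.3 -127.2   81. ] S [-45.9  64.9  81. ] ang -88.6 tilt [ 0.103 -0.   ] ft [-0.3 -6.6 -4.5] w 21.6 -> shift [ 0.1 -0.9  0.6] roll -0.1
```

{"api": "jog_arm", "payload": {"commands": [[[0.1, -1, 0, 0, 0]]]}}

```text
time: 24.48
tool_pos: [434.3, -127.2, 81.1]
orientation: [-0.035, 0.715, -0.698, 0.037]
ft_force: [-0.1, -6.0, -4.5]
gripper_width: 21.7
```

{"api": "jog_arm", "payload": {"commands": [[[0.1, -1, 0, 0.3, 0]]]}}

```text
time: 24.57
tool_pos: [434.3, -127.1, 80.9]
orientation: [-0.035, 0.714, -0.698, 0.038]
ft_force: [-0.7, -5.4, -2.0]
gripper_width: 21.6
```

```bash
python3 - <<'E'
from h import *
go(W((-46,64,80.5)),-88.5)
im=snap("top","top10"); lever(im)
k=cv2.resize(im[215:300,294:400],None,fx=4.5,fy=4.5,interpolation=cv2.INTER_CUBIC); 
im2=snap("side","side10"); k2=cv2.resize(im2[200:270,330:394],(320,350),interpolation=cv2.INTER_CUBIC)
n=max(k.shape[0],350); cv2.imwrite("pics/crop10.png",np.hstack([cv2.copyMakeBorder(k,0,n-k.shape[0],0,0,0),cv2.copyMakeBorder(k2,0,n-350,0,0,0)]))
g,c=align(im); print(c); print(g[270:276,344:355].astype(int).tolist())
E
```

```text
t 24.57 pos [ 434.3 -127.1   80.9] S [-45.9  64.9  80.9] ang -88.7 tilt [ 0.103 -0.003] ft [-0.7 -5.4 -2. ] w 21.6 -> shift [ 0.2 -0.9  0.5] roll -0.2
lever 121 [120.  67.  47.] centroid [104.1  42.1  47. ] angle 0.00446160702397691
348.90705487122057
[[101, 95, 100, 100, 102, 108, 106, 99, 100, 98, 83], [101, 95, 101, 100, 103, 108, 106, 98, 100, 98, 82], [103, 94, 102, 101, 103, 109, 108, 99, 100, 98, 85], [96, 93, 102, 101, 103, 111, 107, 98, 100, 99, 90], [84, 92, 100, 100, 103, 112, 108, 99, 100, 101, 92], [83, 86, 95, 93, 99, 111, 99, 92, 91, 89, 81]]
```

View pics/crop10.png

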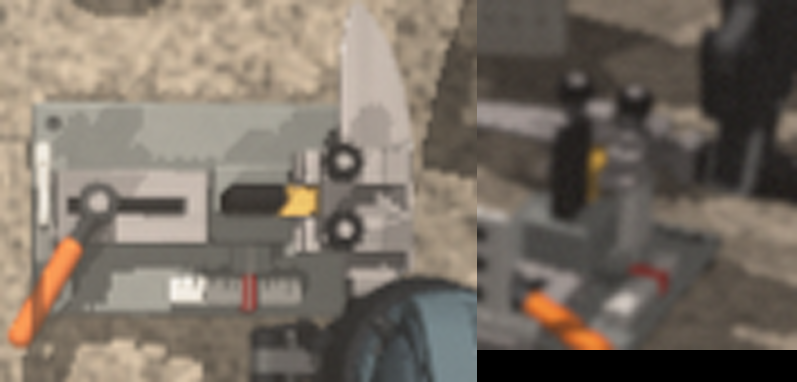

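{"api": "jog_arm", "payload": {"commands": [[[0.1, -2, 0, 0.2, 0]]]}}

```text
time: 24.75
tool_pos: [434.3, -126.7, 80.9]
orientation: [-0.034, 0.713, -0.699, 0.038]
ft_force: [-1.0, -8.5, -2.2]
gripper_width: 21.6
```

```bash
python3 - <<'E'
from h import *
go(W((-46,64,80.5)),-88.5)
g=cv2.cvtColor(cv2.imread("pics/top10.png"),cv2.COLOR_BGR2GRAY).astype(int)
for y in (222,230,236,242): print(y,g[y,364:388].tolist())
for v in(222,236): print(S(on_z("top",(370,v),62.5)))
E
```

```text
t 24.75 pos [ 434.3 -126.7   80.9] S [-45.5  65.   80.9] ang -88.8 tilt [ 0.103 -0.004] ft [-1.  -8.5 -2.2] w 21.6 -> shift [ 0.5 -0.9  0.5] roll -0.3
222 [178, 173, 175, 180, 179, 172, 170, 189, 189, 184, 182, 182, 185, 189, 186, 181, 174, 162, 132, 125, 120, 115, 125, 138]
230 [180, 154, 142, 144, 146, 155, 193, 191, 190, 186, 182, 183, 185, 188, 188, 187, 187, 181, 160, 131, 127, 143, 150, 142]
236 [133, 139, 149, 156, 146, 146, 194, 190, 190, 186, 183, 183, 184, 187, 187, 187, 187, 185, 184, 177, 155, 140, 130, 119]
242 [139, 139, 140, 139, 131, 138, 194, 183, 163, 160, 156, 157, 158, 158, 160, 159, 162, 175, 185, 184, 178, 153, 138, 140]
[-33.6714293  -78.19775816  62.5       ]
[-33.46909437 -48.61045068  62.5       ]
```

The knife stalls at the stop: 8.5 N on a 2 mm push against about 4 N sliding drag, with x within 1 mm of where the stop was expected. I'll ease to a light hold and hand in.

{"api": "jog_arm", "payload": {"commands": [[[0.1, -0.8, 0, 0, 0], [0.1, -0.8, 0, 0, 0]]]}}

```text
time: 24.92
tool_pos: [434.3, -126.7, 81.1]
orientation: [-0.034, 0.713, -0.7, 0.039]
ft_force: [-0.9, -5.0, -3.3]
gripper_width: 22.0
```

```bash
python3 - <<'E'
from h import *
go(W((-46,64,80.5)),-88.5)
print(manip.job_done())
E
```

```text
t 24.92 pos [ 434.3 -126.7   81.1] S [-45.5  65.   81.1] ang -89.0 tilt [ 0.103 -0.006] ft [-0.9 -5.  -3.3] w 22.0 -> shift [ 0.5 -0.9  0.7] roll -0.5
the job is handed in; nothing more can be done
None
```

The knife is set up in the sharpener and I handed the job in at 24.9 s, with the gripper still holding the handle. I swung the lever fully loose (about 1.05 rad) and slid the stop by its tab about 15 mm to the index. I then locked the lever again, gripped the knife by its handle and slid the blade between the jaws up to the brass stop.

**Last checks:**
- **Lever:** it reads about 0.00 rad in the last picture, so it is locked.
- **Index clip:** it has not moved.
- **Spine stop:** its pointer is about 0.4–0.7 mm past the index line, towards the jaw mouth. It was within about 0.4 mm before locking and seems to have crept a little as the lever was locked. I left it there.
- **Knife:** drag in the jaws was about 4 N. A 2 mm push then raised the force to 8.5 N with only 0.4 mm of movement, so I take the spine to be against the stop. It is within about 1 mm of where I expected the stop, but the jaws hide the contact itself. The blade stayed flat to about 1 degree, and the final hold pushes with about 5 N.

**What went wrong:**
- Pushing the lever had tilted the tool, so I tried to level it by pressing the open fingertips on a bare patch of worktop. The force jumped to 88 N (wrist limit 120 N), and I backed off at once.
- I levelled it instead by pushing the closed fingertips against the fixed end of the scale bar with about 12 N. On the first try they slid up over the bar but stopped short of the clip.
- About 0.1 rad of forward tilt remained, but it did not affect the grip.

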